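Change the slicer's cutting insert

TASK

Change the cutting insert of the vegetable slicer: pull the plain-blade insert out of the slot in the slicer's side and lay it flat on the chopping board on the hob. Then lift the comb insert out of its white storage tray by the two cut-outs and slide it, comb side up, nose first into the slicer's slot, fully home, so that its shoulder stands against the slicer's side. Do not drop either insert, and leave the peeler, lemon, garlic and mug where they are.

Things in the scene. Friction and masses are not known exactly. Their poses are not given: they have to be found in the camera images.
- slicer: white slicer, fixed, 297 x 160 x 62 mm plus a handle at its far end, ribbed steel runways on top. Origin: on the worktop below the slot's middle. x: along the runways, away from the robot at yaw 0; +y: the side where inserts enter. Slot across it: x -29.5 to 29.5, z 40 to 49, flared at the mouth to 67 x 15 mm; mouth in the flat side face y = 80, slot 144 deep. Side rail: z 24 to 62.
- slot_mouth (a point): middle of the slot's floor line in the slicer's side face, 40 mm above the worktop, axes as the slicer's; an insert goes in along -y. Fully home an insert's origin is at (0, 10, 40) mm in the slicer's frame, its x along the slicer's -y, its shoulder against the side face
- plain_insert: grey insert with one straight steel blade, in the slot at the start (home or up to 12 mm out); loose, 110 g, 188 mm long. Origin: underside, middle of the plate; x to the nose, z up. Plate: x -70 to 70, 56 wide, 7 thick (last 6 mm thinner, 52 wide). Shoulder: x -80 to -70, 76 wide, 18 high. Thumb grip: x -118 to -80, 26 wide, 16 high. All start at the underside. Centre of mass: x about -22
- comb_insert: grey insert with a row of upright comb teeth on its upper side (not higher than the plate); shape, size, mass, origin and axes otherwise as the plain insert. At the start it lies comb side up in the recess of the tray, its origin at (24, 0, 8) mm in the tray's frame, axes along the tray's
- tray: white moulded tray, fixed, 212 x 124 x 24 mm; origin: underside, middle. Its recess follows the insert's outline with 2 mm of play: shoulder and thumb grip cannot be reached in it. Two cut-outs, open sideways and down to a 2 mm floor, bare the long edges of the plate: tray x -17 to 29 mm (middle 6 mm, that is -18 mm in the insert's frame), from |y| = 26 mm outwards
- board: beech chopping board, fixed, lying on the black hob, 230 mm (its x) by 340 mm (its y) and 18 mm thick; origin: underside, middle, 6 mm above the worktop. Its y points away from the robot; the peeler lies across its far end (y about 135 mm), the rest is free.
- peeler: yellow-handled peeler, 170 x 25 x 18 mm, lying across the far end of the board; leave it there. Origin: underside, middle; x along it.
- lemon: lemon, 72 x 57 x 58 mm, on the worktop behind slicer and tray; bystander. Origin: underside, middle.
- garlic: garlic bulb, 56 mm, on the worktop behind slicer and tray; bystander. Origin: underside, middle.
- mug: green and white mug, 86 mm, 99 mm high, behind the tray to the left; bystander. Origin: underside, middle.

How it is judged:
By the outcome, as a careful person would: the job done as asked, in the order asked, and still so for the second after the job is handed in, with the robot touching nothing.
It also fails if it takes over 72 s, if anything falls off the work surface, if the arm or the gripper's body presses on something with over 40 N, if the wrist force passes 120 N, or if a joint passes its speed limit or range.

ROBOT

A 6-joint arm with a two-finger parallel gripper is mounted at the origin on a cart in front of the work surface, level with it; the furniture and walls round the work are solid. World frame = base frame: x ahead of the robot, y to its left, z up, the work surface at z = 0. Lengths are in m, angles in rad, forces in N, time in s.
With the tool pointing down it reaches from about 0.425 to 0.95 m from the base axis. Payload 3.5 kg.
Tool frame: the origin (TCP) lies midway between the tips of the shut fingers; the grasp point (between the pads) lies 19 mm behind it; z points along the fingers, y is the line along which they close (so a half turn about z gives the same grasp; the last joint's range is limited). The gripper opens to 85 mm and grips with 20 to 120 N. Pads are 22 mm wide; open, the fingers measure 114 mm over their backs; the gripper's body (76 mm by 85 mm) begins 54 mm behind the grasp point. The pads swing forward as they close: fully open they stand 13 mm farther back than shut.
Start: joints at [-1.419, 0.286, 1.577, -0, 1.279, -0.15], TCP at [0.201, -0.644, 0.231] pointing down, gripper open.
Joint ranges: [-2.77, 2.77], [-0.9, 2.22], [0.21, 2.48], [-1.53, 4.67], [0.24, 2.81], [-2.84, 2.84]. Speed limits (rad/s): [2.79, 2.79, 3.14, 3.14, 3.14, 3.14].

INTERFACE

Orientations are given as a unit quaternion [x, y, z, w].
In Python, from plant import ctrl gives the robot as it stands.
- The arm moves only by the tool move_arm, never from a script. Its argument "plan" is a list of rows, each an object of numbers: "x", "y", "z": the shift along the tool's x, y, z in m; "yaw": the turn about the tool's z in rad; "fingers": the closure, from 0 (fully open) to 1 (shut). In form: [{"x": .., "y": .., "z": .., "yaw": .., "fingers": ..}, ...]. A call has 1 to 5 rows; each row is the pose to reach, as a shift and turn from the pose commanded when the call began, along the tool's axes at that moment; what a row does not reach only later rows make up. A row lasts 1/10 s, in which the tool goes at most 50 mm and 8.59 degrees, less where a joint would pass 70% of its speed; a pose out of reach is approached as far as the arm can. A call with a gripper value outside its range is refused whole. The fingers move at their own pace and stop on an object; "force" is the grip in N (left out, the last holds). Time passes only in rows, so rows that repeat a pose let the fingers close. It gives the time, the measured TCP pose, the force, the opening and the grip force at its end, in the units of the state.
- ctrl.get_state(): the state, without advancing time (a new reading comes with each control period).
- ctrl.read_camera(name): name is "scene" or "side" or "wrist"; returns the picture (400x640x3 uint8, red, green, blue); there is no depth.
- ctrl.camera_model(name): a dict with "intrinsics" (3x3 intrinsics, pixels), "distortion" ([k1, k2, p1, p2, k3] as OpenCV has them; the pictures are not rectified), "cam_to_world" (4x4, takes a point from camera to world coordinates); the wrist camera has in their place "tool_from_camera" (4x4, takes a point from camera to tool coordinates, whose origin is the TCP and whose axes are the flange's). Camera axes: x right, y up, looking along -z (the intrinsics and any distortion apply to the point x, -y, -z); pixel columns grow to the right and rows downward; lengths in m; the calibration is good to about 2 mm. A picture is of the moment at which its call begins: read the wrist's pose just before it. camera_model takes no time and is no camera call.
- ctrl.sign_off(): hands the job in; it is judged then, once.
The state is a dict: "time": time; "qpos": joint angles; "dq": joint speeds; "joint_efforts": joint torques, N m; "eef_pos": TCP position; "tcp_rot": TCP orientation; "contact_force": force on the tool from outside, world axes, zero at the start; "wrist_torque": the same for the moment, N m; "opening": opening from 0.0 (shut) to 1.0 (fully open); "finger_force": force on a finger pad.
Only numpy, scipy, OpenCV 4.12 (cv2) and the standard library are available. Lean on these libraries where they do the work, as an engineer would, in place of code of your own. Each camera call takes 0.05 s, during which the arm holds its last target. There are 200 camera calls.

## Working session

There is one attempt and no reset: what is moved stays moved. The work goes in short steps, Python scripts to look and compute and a tool call to move; the robot and the scene stay as the last step left them, time stands still between calls to the robot, and variables do not carry over. Pictures are saved under pics/ and viewed, at most 10 in all, crops included, and the job is handed in when it is done.

Besides the shell and the picture viewer there is one more tool, called after "Emit:" by a JSON object that holds its "fn" and its "kwargs". move_arm: Moves the arm, as the interface text tells. Its arguments: {"type":"object","properties":{"plan":{"type":"array"},"force":{"type":"number"}},"required":["plan"]}

```bash
mkdir -p pics; ls
cat > h.py <<'E'
import numpy as np, cv2
from plant import ctrl
from scipy.spatial.transform import Rotation as R
def cam(n,s=None):
    m=ctrl.camera_model(n);K=np.array(m["intrinsics"]);D=np.array(m["distortion"],float)
    if n=="wrist":
        s=s or ctrl.get_state();T=np.eye(4);T[:3,:3]=R.from_quat(s["tcp_rot"]).as_matrix();T[:3,3]=s["eef_pos"]
        T=T@np.array(m["tool_from_camera"])
    else: T=np.array(m["cam_to_world"])
    return K,D,T@np.diag([1,-1,-1,1])
def rays(c,uv):
    K,D,T=c;p=cv2.undistortPoints(np.array(uv,float).reshape(-1,1,2),K,D)[:,0]
    return T[:3,3],np.c_[p,np.ones(len(p))]@T[:3,:3].T
def onz(c,uv,z):
    o,d=rays(c,uv);return o+d*((z-o[2])/d[:,2])[:,None]
def proj(c,P):
    K,D,T=c;i=np.linalg.inv(T);r=cv2.Rodrigues(i[:3,:3])[0]
    return cv2.projectPoints(np.array(P,float).reshape(-1,1,3),r,i[:3,3],K,D)[0][:,0]
def snap(n,f):
    im=ctrl.read_camera(n)[:,:,::-1].copy();cv2.imwrite("pics/"+f+".png",im);return im
E
python3 - <<'E'
from h import *
s=ctrl.get_state();print(s)
for n in("scene","side","wrist"):
    c=cam(n);print(n,c[0].round(1).tolist(),c[1],c[2].round(3).tolist());snap(n,n+"0")
a=cv2.imread("pics/scene0.png");b=cv2.imread("pics/side0.png")
E
```

```text
pics
{'time': 0.0, 'qpos': array([-1.41901535e+00,  2.87148595e-01,  1.57819857e+00, -3.17445087e-05,
        1.27858985e+00, -1.50011001e-01]), 'dq': array([-0.00030409,  0.00080405, -0.00072253, -0.00086407,  0.00146837,
        0.00131947]), 'joint_efforts': array([-3.83937195e-04, -4.05982590e+01, -2.92626143e+01, -1.67430180e-04,
        5.88153605e-03,  7.47576252e-06]), 'eef_pos': array([ 0.20054359, -0.64382485,  0.22994688]), 'tcp_rot': array([ 9.88635417e-01,  1.50328435e-01, -1.62314272e-05, -1.17216578e-03]), 'contact_force': array([ 0.04757541,  0.78697662, -0.19010129]), 'wrist_torque': array([ 0.06793952,  0.05420631, -0.01047647]), 'finger_force': 0.0, 'opening': 1.0001137966405662}
scene [[464.1, 0.0, 315.0], [0.0, 464.1, 203.5], [0.0, 0.0, 1.0]] [-0.08934132  0.          0.          0.          0.        ] [[-0.476, -0.664, 0.577, -0.13], [-0.88, 0.349, -0.323, 0.477], [0.013, -0.661, -0.75, 1.059], [0.0, 0.0, 0.0, 1.0]]
side [[369.1, 0.0, 319.4], [0.0, 369.1, 204.4], [0.0, 0.0, 1.0]] [-0.05897872  0.          0.          0.          0.        ] [[0.975, -0.112, 0.19, 0.378], [-0.22, -0.541, 0.812, -0.981], [0.012, -0.833, -0.552, 0.764], [0.0, 0.0, 0.0, 1.0]]
wrist [[346.1, 0.0, 319.1], [0.0, 346.1, 197.9], [0.0, 0.0, 1.0]] [0.02252938 0.         0.         0.         0.        ] [[0.297, -0.904, -0.306, 0.279], [-0.955, -0.282, -0.093, -0.619], [-0.002, 0.32, -0.947, 0.373], [0.0, 0.0, 0.0, 1.0]]
```

View pics/scene0.png

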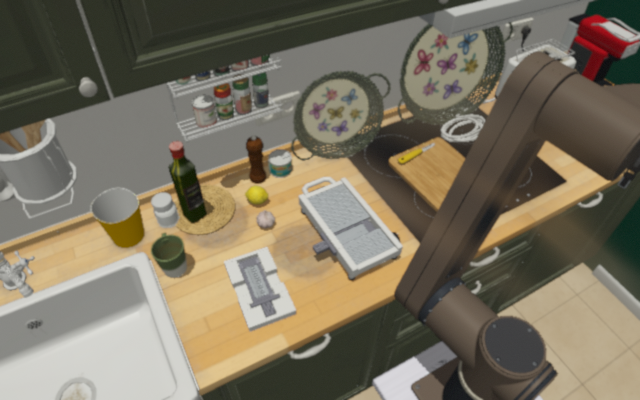

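View pics/side0.png

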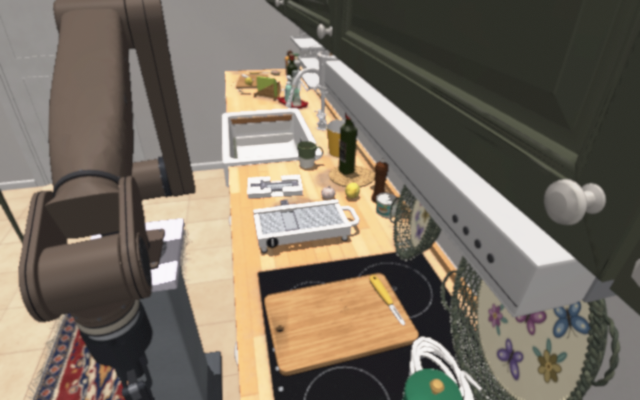

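Scene picture: tray centre is at about (260,287), slicer at (350,228), and the protruding grip at about (320,247). Side picture: the board spans about (265..415, 275..370), with the peeler at its far end (388,298). I'll enlarge for corners.

Run:
```python
import cv2
a=cv2.imread("pics/scene0.png")[172:332,215:415];b=cv2.imread("pics/side0.png")[170:380,235:435]
a=cv2.resize(a,None,fx=3.7,fy=3.7,interpolation=2);b=cv2.resize(b,None,fx=2.8,fy=2.8,interpolation=2)
cv2.imwrite("pics/c1.png",a);cv2.imwrite("pics/c2.png",b);print(a.shape,b.shape)
```

```text
(592, 740, 3) (588, 560, 3)
```

View pics/c1.png

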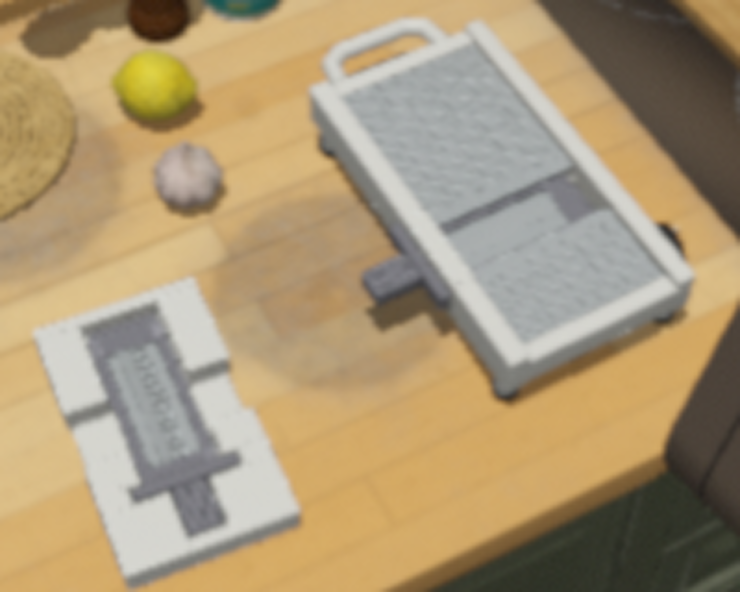

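View pics/c2.png

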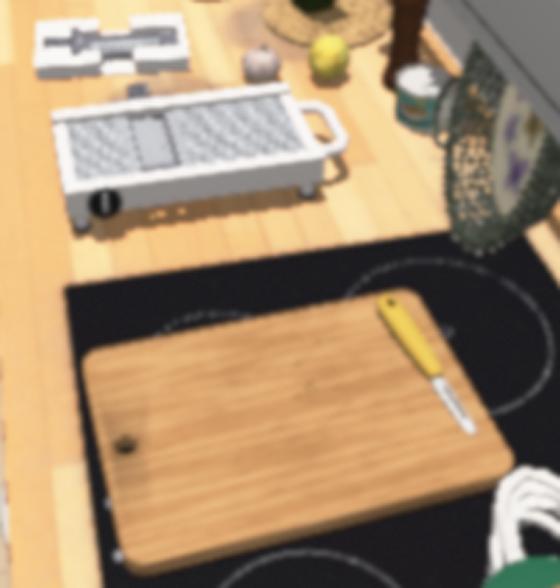

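Crop: tray top corners are (36,330),(192,281),(300,518),(130,574). Slicer top corners are (314,92),(478,24),(690,275),(518,360), and the grip is at (368,272)-(420,262). In the side crop, the board corners are about (83,355),(415,292),(513,460),(140,570).

Run:
```python
from h import *
from itertools import product
sc=cam("scene");sd=cam("side")
A=lambda l:np.array(l,float)/3.7+[215,172]
B=lambda l:np.array(l,float)/2.8+[235,170]
def rep(n,P):
    print(n,P[:,:2].round(3).tolist(),"c",P[:,:2].mean(0).round(4),"sides",np.linalg.norm(P-np.roll(P,-1,0),axis=1).round(3),"yaw",[np.degrees(np.arctan2(*(P[j]-P[i])[1::-1])).round(1) for i,j in((0,1),(1,2),(2,3),(3,0))])
rep("tray",onz(sc,A([(36,330),(192,281),(300,518),(130,574)]),.024))
rep("slicer",onz(sc,A([(314,92),(478,24),(690,275),(518,360)]),.062))
rep("grip",onz(sc,A([(364,275),(410,256),(422,283),(375,302)]),.056))
rep("shoulder",onz(sc,A([(395,232),(447,300)]),.058))
rep("board",onz(sd,B([(83,352),(418,290),(514,458),(140,568)]),.024))
# two-view heights: tray corner, slicer corner, board
def tri(a,b):
    o1,d1=rays(sc,[a]);o2,d2=rays(sd,[b]);M=np.c_[d1[0],-d2[0]];t=np.linalg.lstsq(M,o2-o1,rcond=None)[0]
    p,q=o1+d1[0]*t[0],o2+d2[0]*t[1];print(((p+q)/2).round(3),np.linalg.norm(p-q).round(4))
tri(A((36,330)),B((182,14)));tri(A((192,281)),B((188,45)));tri(A((314,92)),B((290,88)));tri(A((518,360)),B((54,115)));tri(A((690,275)),B((70,190)))
```

```text
tray [[0.598, 0.343], [0.586, 0.225], [0.374, 0.242], [0.389, 0.359]] c [0.4868 0.2924] sides [0.119 0.212 0.118 0.21 ] yaw [np.float64(-96.1), np.float64(175.2), np.float64(82.5), np.float64(-4.4)]
slicer [[0.681, 0.074], [0.685, -0.079], [0.397, -0.085], [0.393, 0.063]] c [ 0.539  -0.0067] sides [0.152 0.289 0.148 0.288] yaw [np.float64(-88.3), np.float64(-178.8), np.float64(91.3), np.float64(2.1)]
grip [[0.511, 0.121], [0.51, 0.083], [0.485, 0.087], [0.486, 0.125]] c [0.4979 0.1039] sides [0.038 0.025 0.038 0.025] yaw [np.float64(-90.9), np.float64(170.5), np.float64(88.2), np.float64(-10.0)]Traceback (most recent call last):
  File "<stdin>", line 11, in <module>
  File "<stdin>", line 7, in rep
IndexError: index 2 is out of bounds for axis 0 with size 2
```

```bash
cat >> h.py <<'E'
def ang(s): 
    m=R.from_quat(s["tcp_rot"]).as_matrix();return np.degrees(np.arctan2(m[1,0],m[0,0]))
def to(P,t,s=None):
    "shift along tool axes from the measured pose to world P, tool x at angle t (deg)"
    s=s or ctrl.get_state();m=R.from_quat(s["tcp_rot"]).as_matrix()
    print("at",s["eef_pos"].round(4),"t",ang(s).round(2),"T",s["time"],"-> shift",(m.T@(np.array(P)-s["eef_pos"])).round(4),"yaw",np.radians(-(t-ang(s))).round(4))
E
python3 - <<'E'
from h import *
sc=cam("scene");sd=cam("side")
A=lambda l:np.array(l,float)/3.7+[215,172]
B=lambda l:np.array(l,float)/2.8+[235,170]
P=onz(sd,B([(83,352),(418,290),(514,458),(140,568)]),.024);print(P.round(3),P.mean(0),np.linalg.norm(P-np.roll(P,-1,0),axis=1).round(3))
def tri(a,b):
    o1,d1=rays(sc,[a]);o2,d2=rays(sd,[b]);M=np.c_[d1[0],-d2[0]];t=np.linalg.lstsq(M,o2-o1,rcond=None)[0]
    p,q=o1+d1[0]*t[0],o2+d2[0]*t[1];print(((p+q)/2).round(3),np.linalg.norm(p-q).round(4))
tri(A((36,330)),B((182,14)));tri(A((192,281)),B((188,45)));tri(A((314,92)),B((290,88)));tri(A((518,360)),B((54,115)));tri(A((690,275)),B((70,190)))
to([.38,-.45,.29],50);to([.47,.14,.25],91.7)
E
```

```text
[[ 0.395 -0.291  0.024]
 [ 0.735 -0.278  0.024]
 [ 0.743 -0.49   0.024]
 [ 0.415 -0.522  0.024]] [ 0.57182892 -0.39501594  0.024     ] [0.341 0.211 0.33  0.232]
[0.603 0.343 0.02 ] 0.0027
[0.587 0.227 0.033] 0.012
[0.692 0.069 0.052] 0.0041
[0.397 0.061 0.058] 0.0023
[ 0.401 -0.087  0.058] 0.0047
at [ 0.2006 -0.644   0.2302] t 17.29 T 0.15 -> shift [ 0.229  -0.132  -0.0595] yaw -0.5708
at [ 0.2006 -0.644   0.2302] t 17.29 T 0.15 -> shift [ 0.4903 -0.6685 -0.0184] yaw -1.2986
```

Emit:
{"fn": "move_arm", "kwargs": {"plan": [{"x": 0.045, "y": -0.026, "z": -0.03, "yaw": -0.14}, {"x": 0.092, "y": -0.053, "z": -0.06, "yaw": -0.28}, {"x": 0.138, "y": -0.08, "z": -0.06, "yaw": -0.42}, {"x": 0.184, "y": -0.106, "z": -0.06, "yaw": -0.56}, {"x": 0.23, "y": -0.132, "z": -0.06, "yaw": -0.7}]}}

```text
validation failed for argument at $.pl...
```

```bash
python3 -c "
from h import *
to([.47,.14,.25],91.7)"
```

```text
at [ 0.2006 -0.644   0.2302] t 17.29 T 0.15 -> shift [ 0.4903 -0.6685 -0.0184] yaw -1.2986
```

Emit:
{"fn": "move_arm", "kwargs": {"plan": [{"x": 0.045, "y": -0.026, "z": -0.03, "yaw": -0.14, "fingers": 0}, {"x": 0.092, "y": -0.053, "z": -0.06, "yaw": -0.28, "fingers": 0}, {"x": 0.138, "y": -0.08, "z": -0.06, "yaw": -0.42, "fingers": 0}, {"x": 0.184, "y": -0.106, "z": -0.06, "yaw": -0.56, "fingers": 0}, {"x": 0.23, "y": -0.132, "z": -0.06, "yaw": -0.7, "fingers": 0}]}}

```text
time: 0.65
eef_pos: [0.3624, -0.4696, 0.2915]
tcp_rot: [0.876, 0.482, 0.0, 0.001]
contact_force: [0.5, -0.2, -0.3]
opening: 1.003
finger_force: 0.0
```

Emit:
{"fn": "move_arm", "kwargs": {"plan": [{"x": 0.045, "y": -0.015, "z": 0, "yaw": -0.12, "fingers": 0}, {"x": 0.09, "y": -0.03, "z": 0, "yaw": -0.24, "fingers": 0}, {"x": 0.135, "y": -0.045, "z": 0, "yaw": -0.36, "fingers": 0}, {"x": 0.18, "y": -0.06, "z": 0, "yaw": -0.48, "fingers": 0}, {"x": 0.225, "y": -0.075, "z": 0, "yaw": -0.6, "fingers": 0}]}}

```text
time: 1.15
eef_pos: [0.4193, -0.2391, 0.2906]
tcp_rot: [0.694, 0.72, 0.0, -0.0]
contact_force: [0.7, -0.6, 0.6]
opening: 1.0
finger_force: 0.0
```

```bash
python3 -c "
from h import *
to([.48,.16,.27],91.7)"
```

```text
at [ 0.4193 -0.2391  0.2906] t 92.04 T 1.15 -> shift [0.3967 0.0748 0.0207] yaw 0.0059
```

Emit:
{"fn": "move_arm", "kwargs": {"plan": [{"x": 0.045, "y": 0.007, "z": 0, "yaw": 0, "fingers": 0}, {"x": 0.09, "y": 0.015, "z": 0, "yaw": 0, "fingers": 0}, {"x": 0.135, "y": 0.022, "z": 0, "yaw": 0, "fingers": 0}, {"x": 0.18, "y": 0.03, "z": 0, "yaw": 0, "fingers": 0}, {"x": 0.225, "y": 0.038, "z": 0, "yaw": 0, "fingers": 0}]}}

```text
time: 1.65
eef_pos: [0.4501, -0.0132, 0.2908]
tcp_rot: [0.696, 0.718, 0.0, 0.0]
contact_force: [-0.1, -0.4, 1.1]
opening: 0.998
finger_force: 0.0
```

Emit:
{"fn": "move_arm", "kwargs": {"plan": [{"x": 0.045, "y": 0.01, "z": 0.01, "yaw": 0, "fingers": 0}, {"x": 0.09, "y": 0.02, "z": 0.02, "yaw": 0, "fingers": 0}, {"x": 0.135, "y": 0.03, "z": 0.02, "yaw": 0, "fingers": 0}, {"x": 0.155, "y": 0.035, "z": 0.02, "yaw": 0, "fingers": 0}, {"x": 0.155, "y": 0.035, "z": 0.02, "yaw": 0, "fingers": 0}]}}

```text
time: 2.15
eef_pos: [0.4803, 0.1433, 0.2704]
tcp_rot: [0.695, 0.719, -0.0, -0.0]
contact_force: [-0.9, -0.4, -0.2]
opening: 1.001
finger_force: 0.0
```

Run:
```python
from h import *
s=ctrl.get_state();snap("wrist","w1");c=cam("wrist",s);to([.48,.16,.25],91.7,s)
for n,p in dict(grip=[.498,.104,.056],tray=[.487,.292,.024],mouth=[.498,.08,.04],slctop=[.539,-.007,.062]).items(): print(n,proj(c,p).round(0))
```

```text
at [0.4803 0.1433 0.2704] t 92.02 T 2.15 -> shift [0.0167 0.0003 0.0204] yaw 0.0057
grip [[335. 200.]]
tray [[332.  11.]]
mouth [[333. 215.]]
slctop [[365. 292.]]
```

View pics/w1.png

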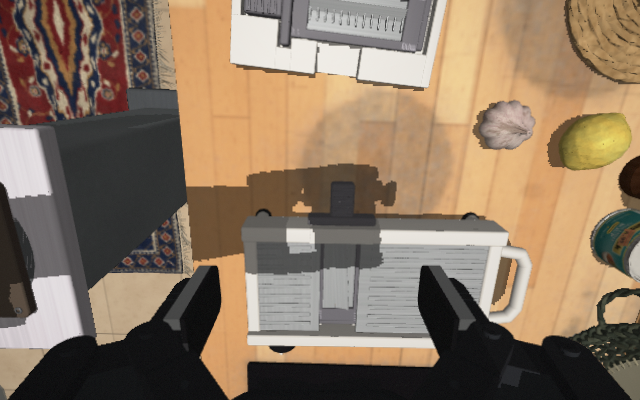

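The wrist picture shows the grip at columns 330-355, rows 181-213, the slicer's side face top edge near row 217, and the tray at top with its long edge at rows 62-88. Moving closer for a second view.

Emit:
{"fn": "move_arm", "kwargs": {"plan": [{"x": 0.01, "y": 0.005, "z": 0.03, "yaw": 0, "fingers": 0.3}, {"x": 0.02, "y": 0.01, "z": 0.06, "yaw": 0, "fingers": 0.3}, {"x": 0.02, "y": 0.02, "z": 0.08, "yaw": 0, "fingers": 0.3}, {"x": 0.02, "y": 0.02, "z": 0.08, "yaw": 0, "fingers": 0.3}]}}

```text
time: 2.6
eef_pos: [0.4982, 0.16, 0.1873]
tcp_rot: [0.697, 0.717, -0.003, -0.002]
contact_force: [0.6, -0.4, -0.2]
opening: 0.705
finger_force: 0.0
```

Run:
```python
from h import *
import pickle
s=ctrl.get_state();im=snap("wrist","w2");c=cam("wrist",s);to([.48,.16,.25],91.7,s);print(s["opening"])
pickle.dump(c,open("w2.pkl","wb"))
g=proj(c,[.504,.104,.056])[0];print(g)
a=cv2.imread("pics/w1.png")[170:350,235:515]
x0,y0=int(g[0])-160,max(0,int(g[1])-90);print("crop2 origin",x0,y0)
b=im[y0:y0+150,x0:x0+320]
a=cv2.resize(a,(700,300) if 0 else None,fx=1.65,fy=1.65,interpolation=2);b=cv2.resize(b,None,fx=1.98,fy=1.98,interpolation=2)
w=max(a.shape[1],b.shape[1]);f=lambda i:cv2.copyMakeBorder(i,0,0,0,w-i.shape[1],0)
# only second view, larger
b=cv2.resize(im[y0:y0+200,x0:x0+320],None,fx=2.5,fy=2.5,interpolation=2);cv2.imwrite("pics/w2c.png",b)
```

```text
at [0.4982 0.16   0.1873] t 91.69 T 2.6 -> shift [ 0.0005 -0.0187 -0.0626] yaw -0.0002
0.7046125364189156
[325.50064362 247.9502884 ]
crop2 origin 165 157
```

View pics/w2c.png

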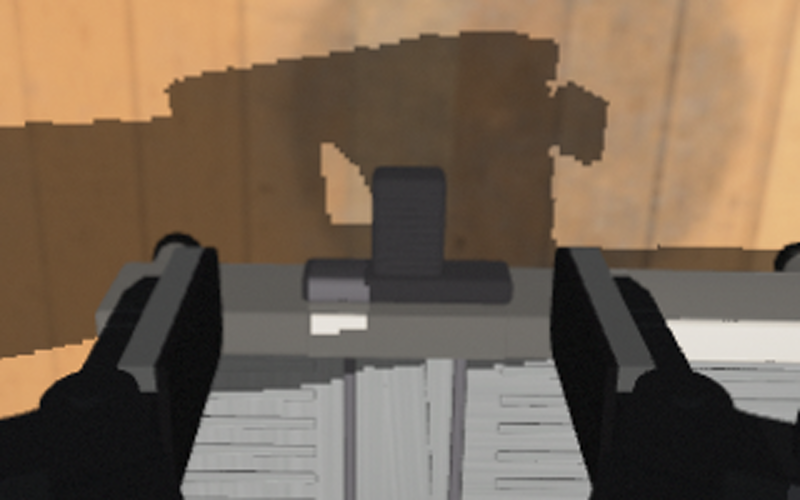

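Grip top edges are at crop columns 373 and 444, with its end at row 170 and base at row 273. The shoulder spans columns 304-511, rows 262-300, and the rail's top edge is near row 308.

Run:
```python
from h import *
import pickle
c=pickle.load(open("w2.pkl","rb"));A=lambda l:np.array(l,float)/2.5+[165,157]
print("grip",onz(c,A([(374,172),(443,172),(375,273),(443,273)]),.056).round(4).tolist())
print("shoulder",onz(c,A([(304,281),(511,281),(305,262),(510,264)]),.058).round(4).tolist())
print("rail edge",onz(c,A([(110,315),(760,319)]),.062).round(4).tolist(), onz(c,A([(350,356),(450,359)]),.062).round(4).tolist())
# height from widths in both views: grip 26mm wide
o,d=rays(c,A([(374,172),(443,172)]));d/=-d[:,2:];print("grip z from width",o[2]-.026/np.linalg.norm(d[0]-d[1]))
s=None
# triangulate grip outer end centre with w1 (342.5,183)
s=ctrl.get_state();T=c[2].copy()
import copy
c1=cam("wrist",dict(eef_pos=np.array([.4803,.1433,.2704]),tcp_rot=np.array([.695,.719,0,0])/np.linalg.norm([.695,.719])))
for a,b in(((342.5,183.5),A((408.5,172))),((330.5,190),A((374,200))),((354.5,190),A((443,200)))):
    o1,d1=rays(c1,[a]);o2,d2=rays(c,[b]);M=np.c_[d1[0],-d2[0]];t=np.linalg.lstsq(M,o2-o1,rcond=None)[0]
    p,q=o1+d1[0]*t[0],o2+d2[0]*t[1];print("tri",((p+q)/2).round(4),np.linalg.norm(p-q).round(4))
im=cv2.imread("pics/w1.png")
print("w1 tray corners",onz(c1,[(231,64),(430,87)],.024).round(4).tolist())
print("w1 grip",onz(c1,[(330.5,190),(354.5,190)],.056).round(4).tolist(),"slicer near/far rail edges",onz(c1,[(245,222),(506,222)],.062).round(4).tolist())
to([.497,.104,.12],91.0)
```

```text
grip [[0.4939, 0.1248, 0.056], [0.5176, 0.1256, 0.056], [0.4952, 0.0856, 0.056], [0.5196, 0.0864, 0.056]]
shoulder [[0.47, 0.0827, 0.058], [0.5437, 0.0852, 0.058], [0.4704, 0.0903, 0.058], [0.5428, 0.092, 0.058]]
rail edge [[0.4013, 0.0691, 0.062], [0.6319, 0.0755, 0.062]] [[0.4871, 0.0548, 0.062], [0.5233, 0.0548, 0.062]]
grip z from width 0.029368441188259153
tri [0.5065 0.1185 0.0408] 0.0005
tri [0.4935 0.1156 0.0583] 0.0014
tri [0.5178 0.1182 0.063 ] 0.0005
w1 tray corners [[0.3843, 0.2394, 0.024], [0.5953, 0.2236, 0.024]]
w1 grip [[0.493, 0.1151, 0.056], [0.5189, 0.116, 0.056]] slicer near/far rail edges [[0.4007, 0.0771, 0.062], [0.6852, 0.0869, 0.062]]
at [0.4991 0.1602 0.1895] t 91.69 T 2.65 -> shift [-0.0561 -0.0035  0.0695] yaw 0.012
```

Emit:
{"fn": "move_arm", "kwargs": {"plan": [{"x": -0.027, "y": 0.003, "z": 0.03, "yaw": 0, "fingers": 0.3}, {"x": -0.0535, "y": 0.0055, "z": 0.06, "yaw": 0, "fingers": 0.3}, {"x": -0.0535, "y": 0.0055, "z": 0.095, "yaw": 0, "fingers": 0.3}, {"x": -0.0535, "y": 0.0055, "z": 0.115, "yaw": 0, "fingers": 0.3}, {"x": -0.0535, "y": 0.0055, "z": 0.12, "yaw": 0, "fingers": 0.3}]}}

```text
time: 3.15
eef_pos: [0.506, 0.1071, 0.07]
tcp_rot: [0.697, 0.717, -0.001, -0.001]
contact_force: [-0.5, 1.0, -0.8]
opening: 0.7
finger_force: 0.0
```

Emit:
{"fn": "move_arm", "kwargs": {"plan": [{"x": 0, "y": 0, "z": 0.015, "yaw": 0, "fingers": 0.3}, {"x": 0, "y": 0, "z": 0.03, "yaw": 0, "fingers": 0.3}, {"x": 0, "y": 0, "z": 0.041, "yaw": 0, "fingers": 0.3}, {"x": 0, "y": 0, "z": 0.041, "yaw": 0, "fingers": 0.3}]}}

```text
time: 3.55
eef_pos: [0.507, 0.1081, 0.03]
tcp_rot: [0.696, 0.718, -0.0, -0.0]
contact_force: [0.2, -0.4, 0.9]
opening: 0.7
finger_force: 0.0
```

```bash
python3 -c "
from h import *
to([.5063,.107,.029],91.7);im=snap('wrist','w3')"
```

```text
at [0.507  0.1081 0.03  ] t 91.77 T 3.55 -> shift [-0.001  -0.0007  0.001 ] yaw 0.0012
```

View pics/w3.png

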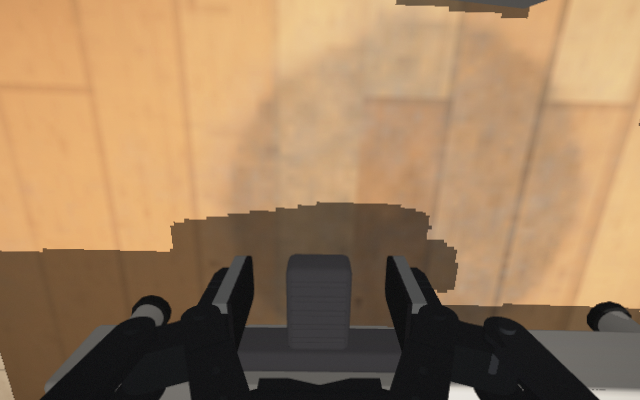

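The grip (columns 287-351, rows 255-348) stands centred between the fingers (252 and 387), clear of the shoulder. Closing.

Emit:
{"fn": "move_arm", "kwargs": {"plan": [{"x": 0, "y": 0, "z": 0, "yaw": 0, "fingers": 1}, {"x": 0, "y": 0, "z": 0, "yaw": 0, "fingers": 1}, {"x": 0, "y": 0, "z": 0, "yaw": 0, "fingers": 1}, {"x": 0, "y": 0, "z": 0, "yaw": 0, "fingers": 1}, {"x": 0, "y": 0, "z": 0, "yaw": 0, "fingers": 1}], "force": 70}}

```text
time: 4.1
eef_pos: [0.5079, 0.1083, 0.0309]
tcp_rot: [0.696, 0.718, 0.001, 0.001]
contact_force: [-0.7, 0.3, 5.1]
opening: 0.292
finger_force: 69.6
```

Emit:
{"fn": "move_arm", "kwargs": {"plan": [{"x": 0.005, "y": 0, "z": 0, "yaw": 0, "fingers": 1}, {"x": 0.015, "y": 0, "z": 0, "yaw": 0, "fingers": 1}, {"x": 0.025, "y": 0, "z": 0, "yaw": 0, "fingers": 1}, {"x": 0.035, "y": 0, "z": 0, "yaw": 0, "fingers": 1}, {"x": 0.045, "y": 0, "z": 0, "yaw": 0, "fingers": 1}]}}

```text
time: 4.6
eef_pos: [0.5057, 0.1542, 0.0299]
tcp_rot: [0.696, 0.718, -0.0, 0.0]
contact_force: [0.2, -2.6, 4.1]
opening: 0.289
finger_force: 69.5
```

Emit:
{"fn": "move_arm", "kwargs": {"plan": [{"x": 0.015, "y": 0, "z": 0, "yaw": 0, "fingers": 1}, {"x": 0.03, "y": 0, "z": 0, "yaw": 0, "fingers": 1}, {"x": 0.045, "y": 0, "z": 0, "yaw": 0, "fingers": 1}, {"x": 0.055, "y": 0, "z": 0, "yaw": 0, "fingers": 1}, {"x": 0.06, "y": 0, "z": -0.001, "yaw": 0, "fingers": 1}]}}

```text
time: 5.1
eef_pos: [0.5033, 0.2146, 0.0304]
tcp_rot: [0.695, 0.719, -0.0, -0.0]
contact_force: [1.6, -1.9, 0.8]
opening: 0.29
finger_force: 68.9
```

Emit:
{"fn": "move_arm", "kwargs": {"plan": [{"x": 0.012, "y": 0, "z": 0, "yaw": 0, "fingers": 1}, {"x": 0.025, "y": 0, "z": 0, "yaw": 0, "fingers": 1}, {"x": 0.038, "y": 0, "z": 0, "yaw": 0, "fingers": 1}, {"x": 0.05, "y": 0, "z": 0, "yaw": 0, "fingers": 1}, {"x": 0.06, "y": 0, "z": -0.002, "yaw": 0, "fingers": 1}]}}

```text
time: 5.6
eef_pos: [0.5011, 0.2744, 0.0322]
tcp_rot: [0.696, 0.718, -0.001, -0.001]
contact_force: [-0.6, -0.7, -2.2]
opening: 0.293
finger_force: 68.8
```

Emit:
{"fn": "move_arm", "kwargs": {"plan": [{"x": 0, "y": 0, "z": -0.02, "yaw": 0, "fingers": 1}, {"x": 0, "y": 0, "z": -0.05, "yaw": 0, "fingers": 1}, {"x": 0, "y": 0, "z": -0.085, "yaw": 0, "fingers": 1}, {"x": -0.02, "y": 0.002, "z": -0.115, "yaw": 0, "fingers": 1}, {"x": -0.05, "y": 0.006, "z": -0.13, "yaw": 0, "fingers": 1}]}}

```text
time: 6.1
eef_pos: [0.5107, 0.2249, 0.1666]
tcp_rot: [0.695, 0.719, 0.002, 0.001]
contact_force: [0.5, -0.2, -0.9]
opening: 0.292
finger_force: 68.8
```

Emit:
{"fn": "move_arm", "kwargs": {"plan": [{"x": -0.04, "y": 0.003, "z": 0, "yaw": 0, "fingers": 1}, {"x": -0.08, "y": 0.006, "z": 0, "yaw": 0, "fingers": 1}, {"x": -0.12, "y": 0.009, "z": 0, "yaw": 0, "fingers": 1}, {"x": -0.16, "y": 0.012, "z": 0, "yaw": 0, "fingers": 1}, {"x": -0.2, "y": 0.015, "z": 0, "yaw": 0, "fingers": 1}]}}

```text
time: 6.6
eef_pos: [0.5306, 0.023, 0.163]
tcp_rot: [0.696, 0.718, 0.0, -0.0]
contact_force: [0.8, -0.5, -1.3]
opening: 0.29
finger_force: 68.8
```

Emit:
{"fn": "move_arm", "kwargs": {"plan": [{"x": -0.04, "y": 0.003, "z": 0, "yaw": 0, "fingers": 1}, {"x": -0.08, "y": 0.006, "z": 0, "yaw": 0, "fingers": 1}, {"x": -0.12, "y": 0.009, "z": 0, "yaw": 0, "fingers": 1}, {"x": -0.16, "y": 0.012, "z": 0, "yaw": 0, "fingers": 1}, {"x": -0.2, "y": 0.015, "z": 0, "yaw": 0, "fingers": 1}]}}

```text
time: 7.1
eef_pos: [0.5519, -0.1765, 0.1628]
tcp_rot: [0.696, 0.718, 0.0, -0.0]
contact_force: [0.8, 0.7, -1.1]
opening: 0.293
finger_force: 68.8
```

```bash
python3 -c "
from h import *
to([.56,-.26,.06],91.7);im=snap('wrist','w4');a=snap('side','s4');cv2.imwrite('pics/m4.png',np.hstack([cv2.resize(im,(400,250)),cv2.resize(a[180:380,200:450],(400,320))[:250]]))
cv2.imwrite('pics/m4.png',np.vstack([im[150:400,100:580],a[140:390,60:540]]))"
```

```text
at [ 0.5519 -0.1765  0.1628] t 91.75 T 7.1 -> shift [-0.0838  0.0056  0.1027] yaw 0.0008
```

View pics/m4.png

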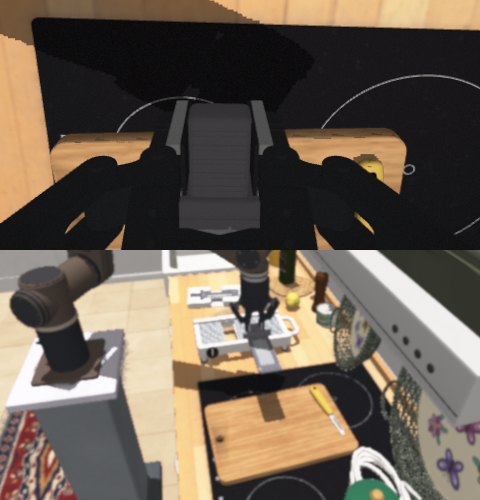

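The insert is held straight. The board's near-left edge runs from about (160,287) to (495,280) in the wrist picture, and the slicer is empty and undisturbed.

```bash
python3 -c "
from h import *
c=cam('wrist');print(onz(c,[(160,288),(240,285),(490,281)],.024).round(4).tolist())"
```

```text
[[0.4056, -0.2848, 0.024], [0.4804, -0.28, 0.024], [0.7131, -0.2694, 0.024]]
```

Emit:
{"fn": "move_arm", "kwargs": {"plan": [{"x": -0.03, "y": 0.002, "z": 0.01, "yaw": 0, "fingers": 1}, {"x": -0.06, "y": 0.004, "z": 0.03, "yaw": 0, "fingers": 1}, {"x": -0.08, "y": 0.005, "z": 0.06, "yaw": 0, "fingers": 1}, {"x": -0.084, "y": 0.005, "z": 0.09, "yaw": 0, "fingers": 1}, {"x": -0.084, "y": 0.005, "z": 0.11, "yaw": 0, "fingers": 1}]}}

```text
time: 7.7
eef_pos: [0.5585, -0.2585, 0.0502]
tcp_rot: [0.697, 0.717, -0.0, -0.002]
contact_force: [0.0, -0.2, -1.2]
opening: 0.286
finger_force: 68.8
```

Emit:
{"fn": "move_arm", "kwargs": {"plan": [{"x": 0.004, "y": 0, "z": 0.012, "yaw": 0, "fingers": 1}, {"x": 0.004, "y": 0, "z": 0.022, "yaw": 0, "fingers": 1}, {"x": 0.004, "y": 0, "z": 0.028, "yaw": 0, "fingers": 1}, {"x": 0.004, "y": 0, "z": 0.032, "yaw": 0, "fingers": 1}]}}

```text
time: 8.1
eef_pos: [0.56, -0.2551, 0.0213]
tcp_rot: [0.696, 0.718, 0.0, 0.001]
contact_force: [0.6, 0.0, -1.6]
opening: 0.29
finger_force: 68.8
```

Emit:
{"fn": "move_arm", "kwargs": {"plan": [{"x": 0, "y": 0, "z": 0.001, "yaw": 0, "fingers": 1}, {"x": 0, "y": 0, "z": 0.002, "yaw": 0, "fingers": 1}]}}

```text
time: 8.3
eef_pos: [0.56, -0.2556, 0.0197]
tcp_rot: [0.696, 0.718, 0.0, 0.001]
contact_force: [0.0, 0.2, -0.6]
opening: 0.291
finger_force: 68.8
```

Emit:
{"fn": "move_arm", "kwargs": {"plan": [{"x": 0, "y": 0, "z": 0.001, "yaw": 0, "fingers": 1}, {"x": 0, "y": 0, "z": 0.002, "yaw": 0, "fingers": 1}, {"x": 0, "y": 0, "z": 0.003, "yaw": 0, "fingers": 1}]}}

```text
time: 8.6
eef_pos: [0.5595, -0.2555, 0.0161]
tcp_rot: [0.696, 0.718, 0.0, 0.0]
contact_force: [0.4, -0.4, -0.7]
opening: 0.289
finger_force: 68.8
```

Emit:
{"fn": "move_arm", "kwargs": {"plan": [{"x": 0, "y": 0, "z": 0.001, "yaw": 0, "fingers": 1}, {"x": 0, "y": 0, "z": 0.001, "yaw": 0, "fingers": 1}]}}

```text
time: 8.8
eef_pos: [0.5597, -0.2555, 0.0157]
tcp_rot: [0.696, 0.718, 0.0, 0.0]
contact_force: [-1.4, 0.6, 4.5]
opening: 0.293
finger_force: 69.4
```

Emit:
{"fn": "move_arm", "kwargs": {"plan": [{"x": 0, "y": 0, "z": 0, "yaw": 0, "fingers": 0.5}, {"x": 0, "y": 0, "z": 0, "yaw": 0, "fingers": 0.5}, {"x": 0, "y": 0, "z": -0.005, "yaw": 0, "fingers": 0.5}, {"x": 0, "y": 0, "z": -0.01, "yaw": 0, "fingers": 0.5}, {"x": 0, "y": 0, "z": -0.01, "yaw": 0, "fingers": 0.5}]}}

```text
time: 9.3
eef_pos: [0.5602, -0.2558, 0.0261]
tcp_rot: [0.696, 0.718, 0.0, 0.001]
contact_force: [1.2, -0.6, 0.1]
opening: 0.505
finger_force: 0.0
```

Emit:
{"fn": "move_arm", "kwargs": {"plan": [{"x": 0, "y": 0, "z": 0, "yaw": 0, "fingers": 1}, {"x": 0, "y": 0, "z": 0, "yaw": 0, "fingers": 1}, {"x": 0, "y": 0, "z": 0, "yaw": 0, "fingers": 1}, {"x": 0, "y": 0, "z": 0, "yaw": 0, "fingers": 1}]}}

```text
time: 9.7
eef_pos: [0.5596, -0.2554, 0.0255]
tcp_rot: [0.696, 0.718, -0.0, 0.0]
contact_force: [-1.8, 1.5, 4.5]
opening: 0.284
finger_force: 70.2
```

Emit:
{"fn": "move_arm", "kwargs": {"plan": [{"x": 0, "y": 0, "z": -0.004, "yaw": 0, "fingers": 1}, {"x": 0, "y": 0, "z": -0.008, "yaw": 0, "fingers": 1}, {"x": 0, "y": 0, "z": -0.008, "yaw": 0, "fingers": 1}]}}

```text
time: 10.0
eef_pos: [0.5594, -0.2552, 0.0329]
tcp_rot: [0.696, 0.718, 0.0, 0.0]
contact_force: [0.0, -0.6, -0.9]
opening: 0.282
finger_force: 69.5
```

```bash
python3 -c "
from h import *
print(ctrl.get_state()['wrist_torque'].round(3));to([.56,-.325,.025],91.7);im=snap('wrist','w5');a=snap('side','s5')
cv2.imwrite('pics/m5.png',np.vstack([im[150:400,100:580],cv2.resize(a[240:390,190:430],(480,300),interpolation=2)]))"
```

```text
[ 0.106 -0.     0.019]
at [ 0.5594 -0.2552  0.0329] t 91.77 T 10.0 -> shift [-0.0698 -0.0015  0.0079] yaw 0.0013
```

View pics/m5.png

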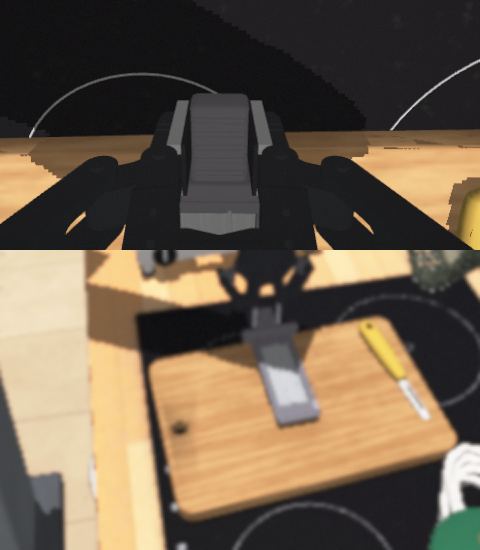

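The regrasp holds: the insert is lifted level with its shoulder at the board's edge, and the peeler is untouched. Moving fully onto the board.

Emit:
{"fn": "move_arm", "kwargs": {"plan": [{"x": -0.015, "y": 0, "z": 0, "yaw": 0, "fingers": 1}, {"x": -0.035, "y": 0, "z": 0, "yaw": 0, "fingers": 1}, {"x": -0.055, "y": 0, "z": 0, "yaw": 0, "fingers": 1}, {"x": -0.065, "y": 0, "z": 0.001, "yaw": 0, "fingers": 1}, {"x": -0.065, "y": 0, "z": 0.005, "yaw": 0, "fingers": 1}]}}

```text
time: 10.6
eef_pos: [0.5617, -0.3232, 0.0285]
tcp_rot: [0.697, 0.717, 0.0, 0.001]
contact_force: [0.4, 0.6, -1.6]
opening: 0.288
finger_force: 69.5
```

Emit:
{"fn": "move_arm", "kwargs": {"plan": [{"x": 0, "y": 0, "z": 0.001, "yaw": 0, "fingers": 1}, {"x": 0, "y": 0, "z": 0.002, "yaw": 0, "fingers": 1}, {"x": 0, "y": 0, "z": 0.003, "yaw": 0, "fingers": 1}, {"x": 0, "y": 0, "z": 0.003, "yaw": 0, "fingers": 1}]}}

```text
time: 11.0
eef_pos: [0.5616, -0.32, 0.0256]
tcp_rot: [0.696, 0.718, -0.0, 0.0]
contact_force: [-1.7, 0.8, 3.1]
opening: 0.284
finger_force: 70.1
```

Emit:
{"fn": "move_arm", "kwargs": {"plan": [{"x": 0, "y": 0, "z": 0, "yaw": 0, "fingers": 0.45}, {"x": 0, "y": 0, "z": 0, "yaw": 0, "fingers": 0.45}, {"x": 0, "y": 0, "z": -0.02, "yaw": 0, "fingers": 0.45}, {"x": 0, "y": 0, "z": -0.06, "yaw": 0, "fingers": 0.3}, {"x": 0, "y": 0, "z": -0.1, "yaw": 0, "fingers": 0.3}]}}

```text
time: 11.5
eef_pos: [0.5608, -0.3194, 0.1245]
tcp_rot: [0.696, 0.718, 0.0, -0.001]
contact_force: [0.0, -1.3, -0.5]
opening: 0.702
finger_force: 0.0
```

Emit:
{"fn": "move_arm", "kwargs": {"plan": [{"x": 0.03, "y": -0.003, "z": -0.03, "yaw": 0, "fingers": 0.3}, {"x": 0.075, "y": -0.007, "z": -0.06, "yaw": 0, "fingers": 0.3}, {"x": 0.12, "y": -0.01, "z": -0.08, "yaw": 0, "fingers": 0.3}, {"x": 0.165, "y": -0.014, "z": -0.1, "yaw": 0, "fingers": 0.3}, {"x": 0.21, "y": -0.018, "z": -0.1, "yaw": 0, "fingers": 0.3}]}}

```text
time: 12.0
eef_pos: [0.5383, -0.1099, 0.2287]
tcp_rot: [0.696, 0.718, 0.002, 0.003]
contact_force: [0.6, 1.4, 0.8]
opening: 0.701
finger_force: 0.0
```

```bash
python3 -c "
from h import *
snap('side','s6');to([.494,.293,.22],175.6)"
```

```text
at [ 0.5365 -0.103   0.227 ] t 92.02 T 12.05 -> shift [ 0.3973 -0.0286  0.0085] yaw -1.4588
```

Emit:
{"fn": "move_arm", "kwargs": {"plan": [{"x": 0.04, "y": -0.003, "z": 0, "yaw": -0.146, "fingers": 0.3}, {"x": 0.08, "y": -0.006, "z": 0, "yaw": -0.292, "fingers": 0.3}, {"x": 0.12, "y": -0.009, "z": 0, "yaw": -0.438, "fingers": 0.3}, {"x": 0.16, "y": -0.011, "z": 0, "yaw": -0.584, "fingers": 0.3}, {"x": 0.2, "y": -0.014, "z": 0, "yaw": -0.73, "fingers": 0.3}]}}

```text
time: 12.55
eef_pos: [0.5163, 0.0902, 0.2246]
tcp_rot: [0.391, 0.92, 0.0, 0.0]
contact_force: [-0.3, -0.7, 0.7]
opening: 0.698
finger_force: 0.0
```

Emit:
{"fn": "move_arm", "kwargs": {"plan": [{"x": 0.032, "y": 0.025, "z": 0, "yaw": -0.146, "fingers": 0.3}, {"x": 0.064, "y": 0.05, "z": 0, "yaw": -0.292, "fingers": 0.3}, {"x": 0.096, "y": 0.074, "z": 0, "yaw": -0.438, "fingers": 0.3}, {"x": 0.128, "y": 0.098, "z": 0, "yaw": -0.584, "fingers": 0.3}, {"x": 0.158, "y": 0.122, "z": 0, "yaw": -0.73, "fingers": 0.3}]}}

```text
time: 13.05
eef_pos: [0.4954, 0.2889, 0.2245]
tcp_rot: [0.036, 0.999, 0.0, -0.0]
contact_force: [0.8, -0.7, 0.0]
opening: 0.698
finger_force: 0.0
```

Emit:
{"fn": "move_arm", "kwargs": {"plan": [{"x": 0, "y": 0, "z": 0, "yaw": 0, "fingers": 0.2}, {"x": 0, "y": 0, "z": 0, "yaw": 0, "fingers": 0.2}]}}

```text
time: 13.25
eef_pos: [0.4957, 0.2878, 0.2243]
tcp_rot: [0.039, 0.999, -0.0, -0.0]
contact_force: [0.4, 0.2, 1.5]
opening: 0.799
finger_force: 0.0
```

```bash
python3 - <<'E'
from h import *
import pickle
s=ctrl.get_state();im=snap('wrist','w7');c=cam('wrist',s);pickle.dump(c,open('w7.pkl','wb'));to([.494,.293,.22],175.6,s)
a=np.radians(-4.4);M=np.array([[np.cos(a),-np.sin(a)],[np.sin(a),np.cos(a)]])
for p in [(-106,-62),(106,-62),(106,62),(-106,62)]: print(p,proj(c,np.r_[M@(np.array(p)/1e3)+[.492,.293],.024]).round(0))
E
python3 -c "
import cv2;im=cv2.imread('pics/w7.png');cv2.imwrite('pics/w7c.png',cv2.resize(im[:,100:540],None,fx=1.5,fy=1.5,interpolation=2)[:600])"
```

```text
at [0.4957 0.2878 0.2243] t 175.51 T 13.25 -> shift [0.0021 0.0051 0.0043] yaw -0.0015
(-106, -62) [[256.  49.]]
(106, -62) [[267. 257.]]
(106, 62) [[379. 257.]]
(-106, 62) [[392.  49.]]
```

View pics/w7c.png

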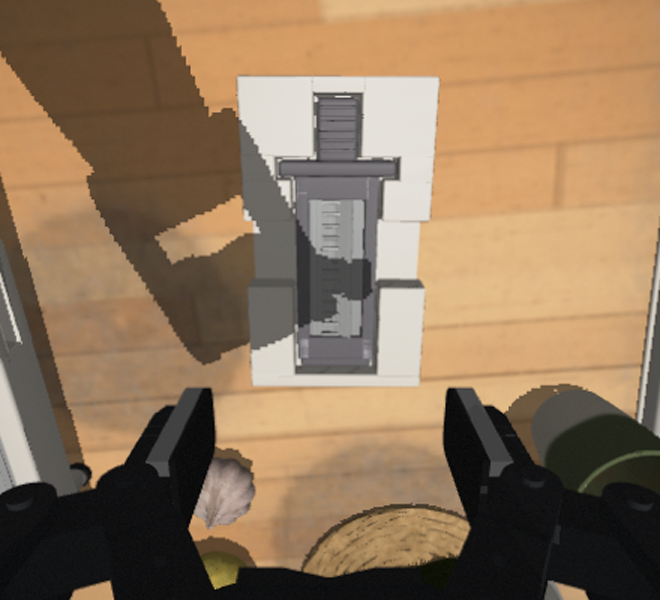

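Enlarged wrist picture: tray corners are (238,77),(439,77),(419,377),(252,377). The shoulder spans columns 276-400 at rows 158-179, the plate edges run 295..379 (row 190) to 297..377 (row 350), and the cut-out ends are at rows ~220 and ~282.

Run:
```python
from h import *
import pickle
c=pickle.load(open('w7.pkl','rb'));A=lambda l:np.array(l,float)/1.5+[100,0]
P=onz(c,A([(238,77),(439,77),(419,377),(252,377)]),.024);print("tray",P.round(4).tolist(),P.mean(0).round(4),np.linalg.norm(P-np.roll(P,-1,0),axis=1).round(4))
print("shoulder ends",onz(c,A([(277,168),(400,168)]),.026).round(4).tolist())
q=onz(c,A([(296,190),(378,190),(297.5,350),(376.5,350)]),.015);print("plate",q.round(4).tolist(),"w",np.linalg.norm(q[1]-q[0]),np.linalg.norm(q[3]-q[2]))
print("cutout ends (floor near, top far)",onz(c,A([(255,220),(420,220)]),.024).round(4).tolist(),onz(c,A([(250,283),(423,283)]),.024).round(4).tolist())
m1=(q[0]+q[1])/2;m2=(q[2]+q[3])/2;print("axis",m1[:2],m2[:2],np.degrees(np.arctan2(*(m2-m1)[1::-1])))
# height check: width ratio of the tray corners in two wrist views (w1 corners)
c1=cam("wrist",dict(eef_pos=np.array([.4803,.1433,.2704]),tcp_rot=np.array([.695,.719,0,0])/np.linalg.norm([.695,.719])))
for a,b in(((231,64),(439,77)),((430,87),(419,377)),((231,64),(238,77)),((430,87),(252,377))):
    o1,d1=rays(c1,[a]);o2,d2=rays(c,[A(b)]);M=np.c_[d1[0],-d2[0]];t=np.linalg.lstsq(M,o2-o1,rcond=None)[0]
    p,r=o1+d1[0]*t[0],o2+d2[0]*t[1];print("tri",((p+r)/2).round(4),np.linalg.norm(p-r).round(4))
```

```text
tray [[0.3834, 0.2417, 0.024], [0.393, 0.3635, 0.024], [0.5953, 0.3469, 0.024], [0.5858, 0.2246, 0.024]] [0.4894 0.2942 0.024 ] [0.1221 0.203  0.1227 0.2031]
shoulder ends [[0.4384, 0.2596, 0.026], [0.4446, 0.3379, 0.026]]
plate [[0.4544, 0.2695, 0.015], [0.4587, 0.3242, 0.015], [0.5709, 0.2591, 0.015], [0.5754, 0.3175, 0.015]] w 0.054816406291335586 0.05852155054502143
cutout ends (floor near, top far) [[0.4708, 0.2411, 0.024], [0.4794, 0.3502, 0.024]] [[0.5139, 0.2323, 0.024], [0.5233, 0.3514, 0.024]]
axis [0.45656381 0.29684668] [0.57315898 0.2882885 ] -4.198031918813453
tri [0.4434 0.2575 0.3938] 0.0844
tri [0.4815 0.2659 0.3003] 0.1001
tri [0.3824 0.2399 0.0115] 0.0002
tri [ 0.6021  0.2212 -0.0031] 0.0068
```

Emit:
{"fn": "move_arm", "kwargs": {"plan": [{"x": 0.0037, "y": 0.0063, "z": 0.04, "yaw": 0, "fingers": 0.27}, {"x": 0.0037, "y": 0.0063, "z": 0.08, "yaw": 0, "fingers": 0.27}, {"x": 0.0037, "y": 0.0063, "z": 0.12, "yaw": 0, "fingers": 0.27}, {"x": 0.0037, "y": 0.0063, "z": 0.155, "yaw": 0, "fingers": 0.27}, {"x": 0.0037, "y": 0.0063, "z": 0.17, "yaw": 0, "fingers": 0.27}]}}

```text
time: 13.8
eef_pos: [0.4907, 0.2913, 0.0509]
tcp_rot: [0.041, 0.999, -0.001, -0.003]
contact_force: [-0.6, 0.6, 0.5]
opening: 0.728
finger_force: 0.0
```

Emit:
{"fn": "move_arm", "kwargs": {"plan": [{"x": 0, "y": 0, "z": 0.005, "yaw": 0, "fingers": 0.27}, {"x": 0, "y": 0, "z": 0.005, "yaw": 0, "fingers": 0.27}]}}

```text
time: 14.0
eef_pos: [0.4937, 0.2933, 0.0505]
tcp_rot: [0.04, 0.999, 0.0, 0.0]
contact_force: [0.3, -0.8, -0.1]
opening: 0.731
finger_force: 0.0
```

Run:
```python
from h import *
s=ctrl.get_state();to([.4925,.2943,.0],175.6,s);im=snap('wrist','w8');c=cam('wrist',s)
# row profile of brightness across the plate just in front of the pads, and pads
for z,x in ((.024,.47),(.015,.48)):
    pass
g=cv2.cvtColor(im,cv2.COLOR_BGR2GRAY)
for xt in(-.012,0.,.012):
    a=np.radians(-4.4);u=np.array([np.cos(a),np.sin(a)]);v=np.array([-u[1],u[0]])
    ys=np.arange(-.05,.0501,.002);P=[np.r_[np.array([.4925,.2943])+u*xt+v*y,.015] for y in ys]
    uv=proj(c,P).round().astype(int);print(xt,uv[0],uv[-1],[int(g[r,q]) if 0<=r<400 and 0<=q<640 else -1 for q,r in uv])
```

```text
at [0.4937 0.2933 0.0505] t 175.36 T 14.0 -> shift [0.0013 0.0009 0.0505] yaw -0.0042
-0.012 [229 215] [410 214] [116, 116, 116, 116, 116, 117, 116, 117, 116, 115, 115, 56, 58, 57, 59, 56, 83, 88, 84, 87, 85, 85, 85, 85, 85, 85, 84, 83, 83, 84, 80, 84, 179, 181, 119, 126, 126, 126, 121, 235, 235, 235, 235, 235, 235, 235, 234, 235, 235, 235, 234]
0.0 [231 235] [409 234] [116, 116, 116, 117, 115, 116, 115, 116, 115, 115, 116, 56, 58, 59, 58, 51, 83, 89, 84, 86, 85, 83, 84, 84, 83, 85, 83, 84, 83, 85, 83, 84, 85, 84, 46, 59, 58, 58, 57, 116, 115, 116, 115, 116, 115, 116, 115, 117, 234, 234, 234]
0.012 [233 254] [407 253] [115, 115, 115, 115, 116, 116, 116, 116, 116, 116, 116, 57, 57, 58, 57, 52, 83, 87, 86, 85, 85, 84, 84, 85, 84, 81, 84, 84, 84, 84, 79, 85, 84, 86, 60, 57, 58, 57, 57, 116, 115, 116, 115, 116, 115, 116, 116, 165, 233, 233, 232]
```

Emit:
{"fn": "move_arm", "kwargs": {"plan": [{"x": 0, "y": 0, "z": 0.015, "yaw": 0, "fingers": 0.27}, {"x": 0, "y": 0, "z": 0.03, "yaw": 0, "fingers": 0.27}, {"x": 0, "y": 0, "z": 0.04, "yaw": 0, "fingers": 0.27}, {"x": 0, "y": 0, "z": 0.045, "yaw": 0, "fingers": 0.27}, {"x": 0, "y": 0, "z": 0.046, "yaw": 0, "fingers": 0.27}]}}

```text
time: 14.55
eef_pos: [0.4921, 0.2934, 0.0026]
tcp_rot: [0.04, 0.999, -0.0, -0.001]
contact_force: [0.1, -0.1, 0.0]
opening: 0.73
finger_force: 0.0
```

Emit:
{"fn": "move_arm", "kwargs": {"plan": [{"x": 0, "y": 0, "z": 0.001, "yaw": 0, "fingers": 0.27}, {"x": 0, "y": 0, "z": 0.002, "yaw": 0, "fingers": 0.27}, {"x": 0, "y": 0, "z": 0.003, "yaw": 0, "fingers": 0.27}]}}

```text
time: 14.85
eef_pos: [0.4933, 0.2939, 0.0014]
tcp_rot: [0.04, 0.999, 0.0, 0.0]
contact_force: [-0.5, 0.4, -0.1]
opening: 0.729
finger_force: 0.0
```

Emit:
{"fn": "move_arm", "kwargs": {"plan": [{"x": 0, "y": 0, "z": 0.001, "yaw": 0, "fingers": 0.27}, {"x": 0, "y": 0, "z": 0.002, "yaw": 0, "fingers": 0.27}, {"x": 0, "y": 0, "z": 0.002, "yaw": 0, "fingers": 0.27}]}}

```text
time: 15.15
eef_pos: [0.4928, 0.2937, -0.0012]
tcp_rot: [0.04, 0.999, -0.0, -0.0]
contact_force: [0.7, -0.8, -0.1]
opening: 0.726
finger_force: 0.0
```

Emit:
{"fn": "move_arm", "kwargs": {"plan": [{"x": 0, "y": 0, "z": 0.001, "yaw": 0, "fingers": 0.27}, {"x": 0, "y": 0, "z": 0.002, "yaw": 0, "fingers": 0.27}, {"x": 0, "y": 0, "z": 0.002, "yaw": 0, "fingers": 0.27}]}}

```text
time: 15.45
eef_pos: [0.4928, 0.2936, -0.0033]
tcp_rot: [0.04, 0.999, -0.0, -0.0]
contact_force: [-0.5, -0.0, -0.8]
opening: 0.731
finger_force: 0.0
```

Emit:
{"fn": "move_arm", "kwargs": {"plan": [{"x": 0, "y": 0, "z": 0.001, "yaw": 0, "fingers": 0.27}, {"x": 0, "y": 0, "z": 0.0015, "yaw": 0, "fingers": 0.27}, {"x": 0, "y": 0, "z": 0.0015, "yaw": 0, "fingers": 0.27}]}}

```text
time: 15.75
eef_pos: [0.493, 0.2937, -0.0036]
tcp_rot: [0.04, 0.999, -0.0, -0.0]
contact_force: [-2.2, -2.3, 6.5]
opening: 0.73
finger_force: 3.1
```

Emit:
{"fn": "move_arm", "kwargs": {"plan": [{"x": 0, "y": 0, "z": 0, "yaw": 0, "fingers": 0.5}, {"x": 0, "y": 0, "z": 0, "yaw": 0, "fingers": 1}, {"x": 0, "y": 0, "z": 0, "yaw": 0, "fingers": 1}, {"x": 0, "y": 0, "z": 0, "yaw": 0, "fingers": 1}]}}

```text
time: 16.15
eef_pos: [0.4944, 0.2944, -0.0016]
tcp_rot: [0.04, 0.999, 0.0, 0.001]
contact_force: [-3.1, -1.4, 13.6]
opening: 0.633
finger_force: 78.5
```

Emit:
{"fn": "move_arm", "kwargs": {"plan": [{"x": 0, "y": 0, "z": -0.005, "yaw": 0, "fingers": 1}, {"x": 0, "y": 0, "z": -0.01, "yaw": 0, "fingers": 1}, {"x": 0, "y": 0, "z": -0.02, "yaw": 0, "fingers": 1}, {"x": 0, "y": 0, "z": -0.03, "yaw": 0, "fingers": 1}, {"x": 0, "y": 0, "z": -0.03, "yaw": 0, "fingers": 1}]}}

```text
time: 16.65
eef_pos: [0.4942, 0.2942, 0.0274]
tcp_rot: [0.04, 0.999, 0.001, 0.002]
contact_force: [0.6, 0.8, -0.8]
opening: 0.635
finger_force: 73.7
```

Emit:
{"fn": "move_arm", "kwargs": {"plan": [{"x": 0, "y": 0, "z": -0.02, "yaw": 0, "fingers": 1}, {"x": 0, "y": 0, "z": -0.05, "yaw": 0, "fingers": 1}, {"x": 0, "y": 0, "z": -0.07, "yaw": 0, "fingers": 1}, {"x": 0, "y": 0, "z": -0.08, "yaw": 0, "fingers": 1}, {"x": 0, "y": 0, "z": -0.08, "yaw": 0, "fingers": 1}]}}

```text
time: 17.15
eef_pos: [0.4939, 0.294, 0.107]
tcp_rot: [0.04, 0.999, 0.001, 0.002]
contact_force: [-0.3, 0.6, -1.2]
opening: 0.632
finger_force: 74.1
```

Run:
```python
from h import *
s=ctrl.get_state();print(s["contact_force"],s["wrist_torque"],s["opening"]);to([.506,.2,.1],91.9,s);im=snap('wrist','w9');snap('side','s9');snap('scene','c9');c=cam('wrist',s)
g=cv2.cvtColor(im,cv2.COLOR_BGR2GRAY)
# insert points relative to TCP in tool frame; tool x -> tail. plate side edges above/below
m=R.from_quat(s["tcp_rot"]).as_matrix()
for X,z,h in((.02,-.0095,.03),(.035,-.0095,.03),(.05,-.012,.042),(.075,-.011,.03)):
    ys=np.arange(-h-.01,h+.0101,.002);uv=proj(c,[m@[X,y,z]+s["eef_pos"] for y in ys]).round().astype(int)
    print(X,uv[0],uv[-1],[int(g[r,q]) for q,r in uv])
xs=np.arange(.02,.13,.002);uv=proj(c,[m@[x,.002,-.01]+s["eef_pos"] for x in xs]).round().astype(int);print(uv[0],uv[-1],[int(g[r,q]) if r>=0 else -1 for q,r in uv])
```

```text
[-0.26659438  0.5610821  -1.1938246 ] [ 0.00724523 -0.02659959 -0.05304076] 0.6321911628829148
at [0.4939 0.294  0.107 ] t 175.43 T 17.15 -> shift [-0.0195 -0.0928  0.0069] yaw 1.4578
0.02 [223 238] [413 238] [97, 97, 98, 100, 100, 99, 62, 62, 61, 61, 53, 87, 94, 88, 92, 88, 79, 79, 79, 79, 82, 89, 90, 90, 89, 90, 82, 90, 89, 188, 105, 133, 132, 131, 132, 101, 103, 113, 222, 220, 220]
0.035 [220 205] [416 205] [105, 106, 108, 107, 119, 123, 123, 88, 62, 62, 62, 63, 62, 62, 61, 62, 62, 62, 62, 62, 62, 60, 62, 62, 62, 131, 131, 132, 131, 130, 133, 133, 133, 133, 133, 191, 220, 219, 216, 216, 219]
0.05 [183 170] [452 170] [96, 97, 99, 100, 98, 99, 62, 63, 63, 62, 64, 64, 63, 61, 62, 64, 64, 63, 63, 61, 63, 62, 62, 62, 63, 64, 102, 136, 136, 136, 137, 137, 138, 138, 138, 137, 138, 138, 138, 139, 139, 139, 139, 139, 140, 140, 141, 123, 203, 203, 201, 203, 203]
0.075 [209 103] [427 103] [94, 95, 120, 123, 123, 123, 123, 123, 124, 123, 124, 124, 212, 99, 64, 134, 134, 135, 136, 135, 135, 136, 136, 137, 136, 137, 136, 102, 245, 245, 245, 244, 244, 245, 244, 244, 244, 244, 194, 193, 192]
[323 239] [324 -70] [83, 90, 90, 87, 81, 62, 62, 63, 62, 61, 62, 58, 60, 128, 133, 135, 108, 107, 133, 134, 136, 135, 135, 122, 140, 136, 138, 118, 117, 138, 140, 136, 141, 141, 142, 138, 144, 125, 147, 189, 189, 190, 189, 189, 186, -1, -1, -1, -1, -1, -1, -1, -1, -1, -1]
```

Emit:
{"fn": "move_arm", "kwargs": {"plan": [{"x": -0.003, "y": -0.015, "z": 0, "yaw": 0.14, "fingers": 1}, {"x": -0.006, "y": -0.032, "z": 0, "yaw": 0.285, "fingers": 1}, {"x": -0.009, "y": -0.05, "z": 0, "yaw": 0.43, "fingers": 1}, {"x": -0.012, "y": -0.068, "z": 0, "yaw": 0.575, "fingers": 1}, {"x": -0.016, "y": -0.083, "z": 0, "yaw": 0.72, "fingers": 1}]}}

```text
time: 17.8
eef_pos: [0.501, 0.2086, 0.1034]
tcp_rot: [0.392, 0.92, -0.001, -0.001]
contact_force: [-0.5, 0.2, -1.4]
opening: 0.631
finger_force: 74.1
```

Emit:
{"fn": "move_arm", "kwargs": {"plan": [{"x": 0, "y": 0, "z": 0, "yaw": 0.145, "fingers": 1}, {"x": 0, "y": 0, "z": 0, "yaw": 0.29, "fingers": 1}, {"x": 0, "y": 0, "z": 0, "yaw": 0.435, "fingers": 1}, {"x": 0, "y": 0, "z": 0, "yaw": 0.58, "fingers": 1}, {"x": 0, "y": 0, "z": 0, "yaw": 0.72, "fingers": 1}]}}

```text
time: 18.3
eef_pos: [0.5011, 0.2094, 0.1035]
tcp_rot: [0.691, 0.723, -0.001, -0.001]
contact_force: [0.5, -0.3, -1.6]
opening: 0.629
finger_force: 74.1
```

Emit:
{"fn": "move_arm", "kwargs": {"plan": [{"x": 0, "y": 0, "z": 0.02, "yaw": 0.02, "fingers": 1}, {"x": 0, "y": 0, "z": 0.04, "yaw": 0.02, "fingers": 1}, {"x": 0, "y": 0, "z": 0.055, "yaw": 0.02, "fingers": 1}, {"x": 0, "y": 0, "z": 0.055, "yaw": 0.02, "fingers": 1}]}}

```text
time: 18.7
eef_pos: [0.4993, 0.209, 0.0466]
tcp_rot: [0.696, 0.718, -0.003, -0.002]
contact_force: [-0.7, 0.4, -1.2]
opening: 0.636
finger_force: 74.0
```

Run:
```python
from h import *
s=ctrl.get_state();to([.5036,.21,.0314],91.8,s)
```

```text
at [0.4993 0.209  0.0466] t 91.77 T 18.7 -> shift [0.0009 0.0044 0.0152] yaw -0.0005
```

Emit:
{"fn": "move_arm", "kwargs": {"plan": [{"x": 0, "y": 0.002, "z": 0.008, "yaw": 0, "fingers": 1}, {"x": 0, "y": 0.0035, "z": 0.015, "yaw": 0, "fingers": 1}, {"x": 0, "y": 0.0035, "z": 0.015, "yaw": 0, "fingers": 1}, {"x": 0, "y": 0.0035, "z": 0.015, "yaw": 0, "fingers": 1}]}}

```text
time: 19.1
eef_pos: [0.506, 0.2098, 0.0356]
tcp_rot: [0.696, 0.718, 0.0, 0.0]
contact_force: [-0.3, 0.5, -1.1]
opening: 0.634
finger_force: 74.0
```

Run:
```python
from h import *
for i in range(3):
    s=ctrl.get_state();to([.5036,.21,.0314],91.8,s);ctrl.read_camera("wrist")
```

```text
at [0.506  0.2098 0.0356] t 91.78 T 19.1 -> shift [ 0.0002 -0.0024  0.0042] yaw -0.0004
at [0.5062 0.2099 0.0359] t 91.78 T 19.15 -> shift [ 0.0002 -0.0026  0.0045] yaw -0.0004
at [0.5062 0.2099 0.036 ] t 91.78 T 19.2 -> shift [ 0.0002 -0.0026  0.0045] yaw -0.0004
```

Emit:
{"fn": "move_arm", "kwargs": {"plan": [{"x": 0, "y": -0.0026, "z": 0.0045, "yaw": 0, "fingers": 1}, {"x": -0.01, "y": -0.0026, "z": 0.0045, "yaw": 0, "fingers": 1}, {"x": -0.02, "y": -0.0026, "z": 0.0045, "yaw": 0, "fingers": 1}, {"x": -0.03, "y": -0.0026, "z": 0.0045, "yaw": 0, "fingers": 1}, {"x": -0.03, "y": -0.0026, "z": 0.0045, "yaw": 0, "fingers": 1}]}}

```text
time: 19.75
eef_pos: [0.5042, 0.1782, 0.0309]
tcp_rot: [0.697, 0.717, -0.0, 0.0]
contact_force: [-1.2, -0.1, -0.6]
opening: 0.63
finger_force: 74.0
```

Emit:
{"fn": "move_arm", "kwargs": {"plan": [{"x": -0.005, "y": 0, "z": 0, "yaw": 0, "fingers": 1}, {"x": -0.01, "y": 0, "z": 0, "yaw": 0, "fingers": 1}, {"x": -0.015, "y": 0, "z": 0, "yaw": 0, "fingers": 1}, {"x": -0.02, "y": 0, "z": 0, "yaw": 0, "fingers": 1}]}}

```text
time: 20.15
eef_pos: [0.5047, 0.1594, 0.0309]
tcp_rot: [0.696, 0.718, 0.0, 0.0]
contact_force: [-0.1, -0.1, -1.0]
opening: 0.631
finger_force: 74.0
```

Emit:
{"fn": "move_arm", "kwargs": {"plan": [{"x": -0.005, "y": 0, "z": 0, "yaw": 0, "fingers": 1}, {"x": -0.01, "y": 0, "z": 0, "yaw": 0, "fingers": 1}, {"x": -0.015, "y": 0, "z": 0, "yaw": 0, "fingers": 1}, {"x": -0.02, "y": 0, "z": 0, "yaw": 0, "fingers": 1}]}}

```text
time: 20.55
eef_pos: [0.5053, 0.1393, 0.0309]
tcp_rot: [0.696, 0.718, 0.0, 0.0]
contact_force: [0.2, 0.1, -1.5]
opening: 0.634
finger_force: 74.0
```

Emit:
{"fn": "move_arm", "kwargs": {"plan": [{"x": -0.005, "y": 0, "z": 0, "yaw": 0, "fingers": 1}, {"x": -0.01, "y": 0, "z": 0, "yaw": 0, "fingers": 1}, {"x": -0.015, "y": 0, "z": 0, "yaw": 0, "fingers": 1}, {"x": -0.02, "y": 0, "z": 0, "yaw": 0, "fingers": 1}]}}

```text
time: 20.95
eef_pos: [0.506, 0.1193, 0.0309]
tcp_rot: [0.696, 0.718, 0.0, -0.0]
contact_force: [-0.4, 0.2, -1.2]
opening: 0.631
finger_force: 74.0
```

Emit:
{"fn": "move_arm", "kwargs": {"plan": [{"x": -0.005, "y": 0, "z": 0, "yaw": 0, "fingers": 1}, {"x": -0.01, "y": 0, "z": 0, "yaw": 0, "fingers": 1}, {"x": -0.014, "y": 0, "z": 0, "yaw": 0, "fingers": 1}, {"x": -0.018, "y": 0, "z": 0, "yaw": 0, "fingers": 1}]}}

```text
time: 21.35
eef_pos: [0.5065, 0.1014, 0.0309]
tcp_rot: [0.696, 0.718, 0.0, -0.0]
contact_force: [-0.3, 0.5, -1.0]
opening: 0.63
finger_force: 74.0
```

Emit:
{"fn": "move_arm", "kwargs": {"plan": [{"x": -0.002, "y": 0, "z": 0, "yaw": 0, "fingers": 1}, {"x": -0.004, "y": 0, "z": 0, "yaw": 0, "fingers": 1}, {"x": -0.004, "y": 0, "z": 0, "yaw": 0, "fingers": 1}]}}

```text
time: 21.65
eef_pos: [0.5066, 0.0976, 0.0309]
tcp_rot: [0.696, 0.718, 0.0, -0.0]
contact_force: [0.2, -0.5, -1.4]
opening: 0.632
finger_force: 74.0
```

Emit:
{"fn": "move_arm", "kwargs": {"plan": [{"x": -0.002, "y": 0, "z": 0, "yaw": 0, "fingers": 1}, {"x": -0.004, "y": 0, "z": 0, "yaw": 0, "fingers": 1}, {"x": -0.004, "y": 0, "z": 0, "yaw": 0, "fingers": 1}]}}

```text
time: 21.95
eef_pos: [0.5068, 0.0936, 0.0309]
tcp_rot: [0.696, 0.718, -0.0, 0.0]
contact_force: [0.2, 0.6, -1.7]
opening: 0.634
finger_force: 74.0
```

Run:
```python
from h import *
s=ctrl.get_state();im=snap('wrist','w10');c=cam('wrist',s);g=cv2.cvtColor(im,cv2.COLOR_BGR2GRAY)
m=R.from_quat(s["tcp_rot"]).as_matrix();print(s["eef_pos"],s["contact_force"])
# column through the rail beyond the insert (x +-.06..): profile along tool x at z of rail top/side
for y in(-.05,.06):
    xs=np.arange(-.03,.06,.002);uv=proj(c,[m@[x,y,0]+[s["eef_pos"][0],s["eef_pos"][1],0]+np.array([0,0,.062]) for x in xs]).round().astype(int)
    print(y,[(round(float(x),3),int(g[r,q])) for x,(q,r) in zip(xs,uv) if 0<=r<400 and 0<=q<640])
```

```text
[0.50675946 0.09361207 0.03090932] [ 0.19520605  0.61712427 -1.65298399]
-0.05 [(-0.03, 23), (-0.028, 22), (-0.026, 20), (-0.024, 19), (-0.022, 22), (-0.02, 22), (-0.018, 20), (-0.016, 21), (-0.014, 24), (-0.012, 22), (-0.01, 22), (-0.008, 24), (-0.006, 22), (-0.004, 22), (-0.002, 101), (0.0, 100), (0.002, 101), (0.004, 101), (0.006, 96), (0.008, 97), (0.01, 98), (0.012, 98), (0.014, 98), (0.016, 97), (0.018, 97), (0.02, 97), (0.022, 97), (0.024, 97), (0.026, 96), (0.028, 98), (0.03, 98), (0.032, 97), (0.034, 97), (0.036, 96), (0.038, 98), (0.04, 194), (0.042, 195), (0.044, 196), (0.046, 196), (0.048, 193), (0.05, 192), (0.052, 192), (0.054, 195), (0.056, 193), (0.058, 192)]
0.06 [(-0.03, 25), (-0.028, 27), (-0.026, 24), (-0.024, 26), (-0.022, 27), (-0.02, 27), (-0.018, 27), (-0.016, 22), (-0.014, 20), (-0.012, 22), (-0.01, 18), (-0.008, 24), (-0.006, 23), (-0.004, 24), (-0.002, 37), (0.0, 118), (0.002, 117), (0.004, 81), (0.006, 83), (0.008, 82), (0.01, 79), (0.012, 82), (0.014, 168), (0.016, 167), (0.018, 165), (0.02, 166), (0.022, 163), (0.024, 164), (0.026, 169), (0.028, 174), (0.03, 175), (0.032, 172), (0.034, 170), (0.036, 172), (0.038, 169), (0.04, 166), (0.042, 165), (0.044, 163), (0.046, 161), (0.048, 164), (0.05, 162), (0.052, 159), (0.054, 157), (0.056, 159), (0.058, 162)]
```

Emit:
{"fn": "move_arm", "kwargs": {"plan": [{"x": -0.0015, "y": 0, "z": 0, "yaw": 0, "fingers": 1}, {"x": -0.003, "y": 0, "z": 0, "yaw": 0, "fingers": 1}]}}

```text
time: 22.2
eef_pos: [0.5068, 0.0907, 0.0309]
tcp_rot: [0.696, 0.718, -0.0, -0.0]
contact_force: [-0.4, -0.0, -1.6]
opening: 0.632
finger_force: 74.0
```

Emit:
{"fn": "move_arm", "kwargs": {"plan": [{"x": -0.001, "y": 0, "z": 0, "yaw": 0, "fingers": 1}, {"x": -0.002, "y": 0, "z": 0, "yaw": 0, "fingers": 1}]}}

```text
time: 22.4
eef_pos: [0.5069, 0.0887, 0.0309]
tcp_rot: [0.696, 0.718, -0.0, -0.0]
contact_force: [-0.2, 0.3, -1.3]
opening: 0.634
finger_force: 74.0
```

Emit:
{"fn": "move_arm", "kwargs": {"plan": [{"x": -0.001, "y": 0, "z": 0.0005, "yaw": 0, "fingers": 1}, {"x": -0.001, "y": 0, "z": 0.001, "yaw": 0, "fingers": 1}]}}

```text
time: 22.6
eef_pos: [0.507, 0.0876, 0.0302]
tcp_rot: [0.696, 0.718, -0.0, 0.0]
contact_force: [-1.4, 1.0, 2.0]
opening: 0.627
finger_force: 74.5
```

Emit:
{"fn": "move_arm", "kwargs": {"plan": [{"x": 0, "y": 0, "z": 0.0005, "yaw": 0, "fingers": 1}, {"x": 0, "y": 0, "z": 0.001, "yaw": 0, "fingers": 1}]}}

```text
time: 22.8
eef_pos: [0.507, 0.0876, 0.0298]
tcp_rot: [0.696, 0.718, -0.0, -0.0]
contact_force: [-4.5, -0.5, 8.7]
opening: 0.629
finger_force: 75.0
```

Emit:
{"fn": "move_arm", "kwargs": {"plan": [{"x": 0, "y": 0, "z": -0.001, "yaw": 0, "fingers": 0.25}, {"x": 0, "y": 0, "z": -0.001, "yaw": 0, "fingers": 0.25}, {"x": 0, "y": 0, "z": -0.001, "yaw": 0, "fingers": 0.25}]}}

```text
time: 23.1
eef_pos: [0.507, 0.0878, 0.0299]
tcp_rot: [0.696, 0.718, 0.0, 0.0]
contact_force: [-0.8, -0.9, -0.2]
opening: 0.75
finger_force: 0.0
```

Emit:
{"fn": "move_arm", "kwargs": {"plan": [{"x": 0.001, "y": 0, "z": -0.01, "yaw": 0, "fingers": 0.25}, {"x": 0.001, "y": 0, "z": -0.03, "yaw": 0, "fingers": 0.25}, {"x": 0.001, "y": 0, "z": -0.06, "yaw": 0, "fingers": 0.25}, {"x": 0.02, "y": 0, "z": -0.07, "yaw": 0, "fingers": 0.4}, {"x": 0.04, "y": 0, "z": -0.07, "yaw": 0, "fingers": 0.4}]}}

```text
time: 23.6
eef_pos: [0.5079, 0.128, 0.1034]
tcp_rot: [0.697, 0.718, 0.002, 0.002]
contact_force: [-0.7, 1.5, 0.1]
opening: 0.599
finger_force: 0.0
```

Emit:
{"fn": "move_arm", "kwargs": {"plan": [{"x": 0.02, "y": 0, "z": 0, "yaw": 0, "fingers": 0.4}, {"x": 0.039, "y": 0, "z": 0, "yaw": 0, "fingers": 0.4}, {"x": 0.039, "y": 0, "z": 0, "yaw": 0, "fingers": 0.4}, {"x": 0.039, "y": 0, "z": 0, "yaw": 0, "fingers": 0.4}]}}

```text
time: 24.0
eef_pos: [0.5045, 0.1668, 0.1003]
tcp_rot: [0.696, 0.718, 0.0, 0.0]
contact_force: [0.4, 0.2, 0.3]
opening: 0.597
finger_force: 0.0
```

Run:
```python
from h import *
s=ctrl.get_state();im=snap('wrist','w11');c=cam('wrist',s);g=cv2.cvtColor(im,cv2.COLOR_BGR2GRAY)
m=R.from_quat(s["tcp_rot"]).as_matrix();p=s["eef_pos"];print(p,ang(s),s["contact_force"])
def prof(pts):
    uv=proj(c,pts).round().astype(int);return [int(g[r,q]) if 0<=r<400 and 0<=q<640 else -1 for q,r in uv]
b=np.array([p[0],p[1],0])
for X in(-.008,0,.008):print(X,prof([m@[X,y,0]+b+[0,0,.056] for y in np.arange(-.03,.0301,.002)]))
print(prof([m@[x,0,0]+b+[0,0,.056] for x in np.arange(-.04,.0401,.002)]))
```

```text
[0.50448366 0.16684675 0.10029357] 91.84165965728879 [0.3624617  0.16503496 0.28635949]
-0.008 [68, 68, 68, 70, 69, 68, 68, 71, 72, 50, 52, 54, 54, 55, 54, 54, 54, 54, 53, 55, 52, 53, 73, 71, 67, 69, 69, 70, 69, 67, 67]
0 [68, 67, 70, 71, 71, 70, 70, 72, 74, 51, 51, 51, 51, 51, 51, 50, 51, 52, 51, 50, 51, 53, 74, 71, 67, 67, 66, 68, 69, 70, 68]
0.008 [73, 73, 72, 70, 70, 68, 70, 70, 71, 48, 52, 53, 53, 54, 54, 52, 53, 54, 52, 54, 52, 61, 72, 68, 65, 66, 66, 67, 70, 70, 70]
[53, 52, 52, 54, 52, 52, 53, 53, 54, 51, 45, 53, 53, 53, 54, 54, 54, 53, 53, 53, 50, 53, 53, 51, 52, 54, 55, 53, 53, 45, 44, 75, 76, 74, 161, 162, 163, 165, 165, 165, 163]
```

The insert rests level in the slot, and its grip is centred under the fingers (±13 mm, −20..+21 mm). Regrasping.

Emit:
{"fn": "move_arm", "kwargs": {"plan": [{"x": 0, "y": 0, "z": 0.025, "yaw": 0, "fingers": 0.4}, {"x": 0, "y": 0, "z": 0.05, "yaw": 0, "fingers": 0.4}, {"x": 0, "y": 0, "z": 0.065, "yaw": 0, "fingers": 0.4}, {"x": 0, "y": 0, "z": 0.069, "yaw": 0, "fingers": 0.4}, {"x": 0, "y": 0, "z": 0.069, "yaw": 0, "fingers": 0.4}]}}

```text
time: 24.55
eef_pos: [0.5043, 0.1663, 0.0305]
tcp_rot: [0.696, 0.718, -0.0, -0.0]
contact_force: [0.5, 0.0, -0.5]
opening: 0.603
finger_force: 0.0
```

Emit:
{"fn": "move_arm", "kwargs": {"plan": [{"x": 0, "y": 0, "z": 0, "yaw": 0, "fingers": 1}, {"x": 0, "y": 0, "z": 0, "yaw": 0, "fingers": 1}, {"x": 0, "y": 0, "z": 0, "yaw": 0, "fingers": 1}, {"x": 0, "y": 0, "z": 0, "yaw": 0, "fingers": 1}, {"x": 0, "y": 0, "z": 0, "yaw": 0, "fingers": 1}]}}

```text
time: 25.05
eef_pos: [0.5055, 0.1668, 0.0321]
tcp_rot: [0.696, 0.718, 0.001, 0.001]
contact_force: [-0.6, 0.1, 5.4]
opening: 0.288
finger_force: 70.7
```

Emit:
{"fn": "move_arm", "kwargs": {"plan": [{"x": -0.005, "y": 0, "z": 0, "yaw": 0, "fingers": 1}, {"x": -0.01, "y": 0, "z": 0, "yaw": 0, "fingers": 1}, {"x": -0.015, "y": 0, "z": 0, "yaw": 0, "fingers": 1}, {"x": -0.02, "y": 0, "z": 0, "yaw": 0, "fingers": 1}]}}

```text
time: 25.45
eef_pos: [0.5067, 0.151, 0.0332]
tcp_rot: [0.697, 0.717, 0.005, -0.002]
contact_force: [-1.2, 17.5, 8.9]
opening: 0.286
finger_force: 71.4
```

Emit:
{"fn": "move_arm", "kwargs": {"plan": [{"x": 0.005, "y": 0, "z": -0.0005, "yaw": 0, "fingers": 1}, {"x": 0.008, "y": 0, "z": -0.001, "yaw": 0, "fingers": 1}, {"x": 0.008, "y": 0, "z": -0.001, "yaw": 0, "fingers": 1}]}}

```text
time: 25.75
eef_pos: [0.5063, 0.1513, 0.0332]
tcp_rot: [0.695, 0.719, -0.002, 0.003]
contact_force: [0.0, -15.8, 8.0]
opening: 0.286
finger_force: 71.1
```

Run:
```python
from h import *
s=ctrl.get_state();m=R.from_quat(s["tcp_rot"]).as_matrix();print(s["eef_pos"],m.round(4).tolist(),s["contact_force"].round(2),s["wrist_torque"].round(3))
```

```text
[0.50625196 0.15129935 0.03316594] [[-0.033, 0.9995, 0.0017], [0.9994, 0.033, -0.0071], [-0.0072, 0.0015, -1.0]] [  0.04 -15.75   8.01] [-2.093  0.131 -0.275]
```

Emit:
{"fn": "move_arm", "kwargs": {"plan": [{"x": -0.0035, "y": 0, "z": -0.001, "yaw": 0, "fingers": 1}, {"x": -0.0035, "y": 0, "z": -0.0015, "yaw": 0, "fingers": 1}, {"x": -0.0035, "y": 0, "z": -0.0015, "yaw": 0, "fingers": 1}]}}

```text
time: 26.05
eef_pos: [0.5055, 0.1509, 0.0335]
tcp_rot: [0.696, 0.718, 0.0, 0.001]
contact_force: [1.3, -3.3, 1.1]
opening: 0.281
finger_force: 70.2
```

Run:
```python
from h import *
s=ctrl.get_state();print(s["eef_pos"],s["contact_force"].round(2),s["wrist_torque"].round(3))
```

```text
[0.50546399 0.1508619  0.03346365] [ 1.3  -3.34  1.09] [-0.345 -0.407  0.046]
```

Emit:
{"fn": "move_arm", "kwargs": {"plan": [{"x": -0.001, "y": 0, "z": -0.0004, "yaw": 0, "fingers": 1}, {"x": -0.004, "y": 0, "z": -0.0004, "yaw": 0, "fingers": 1}, {"x": -0.007, "y": 0, "z": -0.0004, "yaw": 0, "fingers": 1}, {"x": -0.007, "y": 0, "z": -0.0004, "yaw": 0, "fingers": 1}]}}

```text
time: 26.45
eef_pos: [0.5048, 0.145, 0.0338]
tcp_rot: [0.696, 0.718, 0.0, -0.001]
contact_force: [-0.9, 4.7, 1.9]
opening: 0.286
finger_force: 70.3
```

Run:
```python
from h import *
s=ctrl.get_state();print(s["eef_pos"],s["contact_force"].round(2),s["wrist_torque"].round(3))
```

```text
[0.50475486 0.14498957 0.03377798] [-0.87  4.68  1.88] [ 0.998 -0.086  0.005]
```

Emit:
{"fn": "move_arm", "kwargs": {"plan": [{"x": -0.004, "y": 0, "z": -0.0004, "yaw": 0, "fingers": 1}, {"x": -0.008, "y": 0, "z": -0.0004, "yaw": 0, "fingers": 1}, {"x": -0.012, "y": 0, "z": -0.0004, "yaw": 0, "fingers": 1}, {"x": -0.016, "y": 0, "z": -0.0004, "yaw": 0, "fingers": 1}]}}

```text
time: 26.85
eef_pos: [0.5055, 0.129, 0.0344]
tcp_rot: [0.697, 0.718, 0.001, -0.001]
contact_force: [-0.1, 7.6, 3.5]
opening: 0.287
finger_force: 70.4
```

Emit:
{"fn": "move_arm", "kwargs": {"plan": [{"x": 0, "y": 0, "z": 0, "yaw": 0, "fingers": 0.6}, {"x": 0, "y": 0, "z": 0.001, "yaw": 0, "fingers": 0.6}, {"x": 0, "y": 0, "z": 0.001, "yaw": 0, "fingers": 1}, {"x": 0, "y": 0, "z": 0.0, "yaw": 0, "fingers": 1}, {"x": 0, "y": 0, "z": 0.0, "yaw": 0, "fingers": 1}], "force": 40}}

```text
time: 27.35
eef_pos: [0.5053, 0.1281, 0.0339]
tcp_rot: [0.696, 0.718, -0.0, -0.0]
contact_force: [-0.5, -0.1, -0.5]
opening: 0.293
finger_force: 43.2
```

Run:
```python
from h import *
s=ctrl.get_state();print(s["eef_pos"],s["contact_force"].round(2),s["wrist_torque"].round(3))
```

```text
[0.50530647 0.12811875 0.03387969] [-0.47 -0.12 -0.54] [ 0.114 -0.014  0.027]
```

Loads are gone. Pushing on.

Emit:
{"fn": "move_arm", "kwargs": {"plan": [{"x": -0.003, "y": 0, "z": 0, "yaw": 0, "fingers": 1}, {"x": -0.006, "y": 0, "z": 0, "yaw": 0, "fingers": 1}, {"x": -0.009, "y": 0, "z": 0, "yaw": 0, "fingers": 1}, {"x": -0.012, "y": 0, "z": 0, "yaw": 0, "fingers": 1}]}}

```text
time: 27.75
eef_pos: [0.5058, 0.116, 0.034]
tcp_rot: [0.696, 0.718, -0.0, -0.0]
contact_force: [-0.5, 0.5, -1.0]
opening: 0.297
finger_force: 43.2
```

Emit:
{"fn": "move_arm", "kwargs": {"plan": [{"x": -0.002, "y": 0, "z": 0, "yaw": 0, "fingers": 1}, {"x": -0.004, "y": 0, "z": 0, "yaw": 0, "fingers": 1}, {"x": -0.004, "y": 0, "z": 0, "yaw": 0, "fingers": 1}]}}

```text
time: 28.05
eef_pos: [0.506, 0.1119, 0.0341]
tcp_rot: [0.696, 0.718, -0.0, -0.0]
contact_force: [-0.7, 0.2, -1.7]
opening: 0.296
finger_force: 43.1
```

Emit:
{"fn": "move_arm", "kwargs": {"plan": [{"x": -0.0015, "y": 0, "z": 0, "yaw": 0, "fingers": 1}, {"x": -0.003, "y": 0, "z": 0, "yaw": 0, "fingers": 1}, {"x": -0.004, "y": 0, "z": 0, "yaw": 0, "fingers": 1}]}}

```text
time: 28.35
eef_pos: [0.5061, 0.1083, 0.0341]
tcp_rot: [0.696, 0.718, -0.0, -0.0]
contact_force: [-1.3, 0.7, -0.8]
opening: 0.293
finger_force: 43.2
```

Emit:
{"fn": "move_arm", "kwargs": {"plan": [{"x": -0.001, "y": 0, "z": 0, "yaw": 0, "fingers": 1}, {"x": -0.002, "y": 0, "z": 0, "yaw": 0, "fingers": 1}, {"x": -0.002, "y": 0, "z": 0, "yaw": 0, "fingers": 1}]}}

```text
time: 28.65
eef_pos: [0.5062, 0.1061, 0.0341]
tcp_rot: [0.696, 0.718, -0.0, -0.0]
contact_force: [-0.7, 0.6, -1.2]
opening: 0.295
finger_force: 43.2
```

Emit:
{"fn": "move_arm", "kwargs": {"plan": [{"x": -0.001, "y": 0, "z": 0, "yaw": 0, "fingers": 1}, {"x": -0.002, "y": 0, "z": 0, "yaw": 0, "fingers": 1}, {"x": -0.003, "y": 0, "z": 0, "yaw": 0, "fingers": 1}]}}

```text
time: 28.95
eef_pos: [0.5063, 0.1044, 0.0342]
tcp_rot: [0.697, 0.717, 0.001, -0.001]
contact_force: [-1.0, 7.7, -1.7]
opening: 0.298
finger_force: 43.2
```

Emit:
{"fn": "move_arm", "kwargs": {"plan": [{"x": -0.001, "y": 0, "z": 0, "yaw": 0, "fingers": 1}, {"x": -0.002, "y": 0, "z": 0, "yaw": 0, "fingers": 1}, {"x": -0.002, "y": 0, "z": 0, "yaw": 0, "fingers": 1}]}}

```text
time: 29.25
eef_pos: [0.5065, 0.1043, 0.0343]
tcp_rot: [0.698, 0.717, 0.003, -0.002]
contact_force: [-1.4, 13.5, -1.0]
opening: 0.295
finger_force: 43.2
```

Emit:
{"fn": "move_arm", "kwargs": {"plan": [{"x": 0, "y": 0, "z": 0, "yaw": 0, "fingers": 0.4}, {"x": 0, "y": 0, "z": 0, "yaw": 0, "fingers": 0.4}, {"x": 0.003, "y": 0, "z": 0, "yaw": 0, "fingers": 0.4}, {"x": 0.003, "y": 0, "z": -0.02, "yaw": 0, "fingers": 0.4}, {"x": 0.003, "y": 0, "z": -0.06, "yaw": 0, "fingers": 0.4}]}}

```text
time: 29.75
eef_pos: [0.5038, 0.1039, 0.0917]
tcp_rot: [0.696, 0.718, -0.003, -0.002]
contact_force: [-0.2, 0.4, 0.6]
opening: 0.603
finger_force: 0.0
```

Emit:
{"fn": "move_arm", "kwargs": {"plan": [{"x": 0.02, "y": 0, "z": -0.04, "yaw": 0, "fingers": 0.3}, {"x": 0.04, "y": 0, "z": -0.08, "yaw": 0, "fingers": 0.3}, {"x": 0.055, "y": 0, "z": -0.09, "yaw": 0, "fingers": 0.3}, {"x": 0.055, "y": 0, "z": -0.09, "yaw": 0, "fingers": 0.3}, {"x": 0.055, "y": 0, "z": -0.09, "yaw": 0, "fingers": 0.3}]}}

```text
time: 30.25
eef_pos: [0.504, 0.1589, 0.1829]
tcp_rot: [0.696, 0.718, -0.001, -0.0]
contact_force: [0.9, -0.2, -0.3]
opening: 0.701
finger_force: 0.0
```

Run:
```python
from h import *
s=ctrl.get_state();im=snap('wrist','w12');sd=snap('side','s12');c=cam('wrist',s);g=cv2.cvtColor(im,cv2.COLOR_BGR2GRAY)
print(s["eef_pos"],ang(s),s["contact_force"].round(1))
u=np.array([-.0314,.9995,0]);v=np.array([.9995,.0314,0]);b=np.array([.5062,.1043,0])
f=lambda pts:[int(g[r,q]) if 0<=r<400 and 0<=q<640 else -1 for q,r in proj(c,pts).round().astype(int)]
ys=np.arange(-.05,.0301,.002)
print("axis z.057",list(zip((b[1]+ys).round(3).tolist(),f([b+u*y+[0,0,.057] for y in ys]))))
for o in(-.025,.028):print("shoulder",o,f([b+u*y+v*o+[0,0,.058] for y in ys]))
print("beside rail",f([b+u*y+v*.055+[0,0,.058] for y in ys]))
# board check in side view: compare with s6 (after laying the plain insert)
a=cv2.imread('pics/s6.png');d=np.abs(a.astype(int)-sd).max(2)[260:380,260:430];print("board diff px",(d>40).sum())
```

```text
[0.50400856 0.15892537 0.18288561] 91.82638533916364 [ 0.9 -0.2 -0.3]
axis z.057 [(0.054, 109), (0.056, 108), (0.058, 109), (0.06, 109), (0.062, 110), (0.064, 109), (0.066, 108), (0.068, 108), (0.07, 97), (0.072, 90), (0.074, 56), (0.076, 55), (0.078, 54), (0.08, 55), (0.082, 51), (0.084, 46), (0.086, 55), (0.088, 53), (0.09, 54), (0.092, 54), (0.094, 53), (0.096, 54), (0.098, 55), (0.1, 52), (0.102, 53), (0.104, 55), (0.106, 54), (0.108, 56), (0.11, 53), (0.112, 54), (0.114, 53), (0.116, 52), (0.118, 54), (0.12, 52), (0.122, 47), (0.124, 44), (0.126, 52), (0.128, 74), (0.13, 74), (0.132, 76), (0.134, 75)]
shoulder -0.025 [109, 108, 109, 108, 192, 225, 225, 225, 157, 109, 100, 112, 114, 115, 97, 59, 54, 51, 47, 71, 80, 79, 78, 76, 74, 73, 73, 73, 74, 73, 73, 74, 114, 114, 115, 116, 115, 113, 131, 150, 148]
shoulder 0.028 [109, 108, 109, 108, 109, 109, 109, 110, 89, 87, 52, 54, 54, 53, 50, 45, 44, 45, 45, 65, 66, 66, 66, 67, 70, 70, 70, 70, 71, 70, 71, 70, 70, 71, 71, 69, 70, 69, 69, 67, 67]
beside rail [107, 108, 109, 109, 109, 108, 110, 107, 91, 89, 89, 89, 88, 89, 88, 88, 88, 88, 69, 72, 72, 73, 71, 71, 70, 148, 146, 145, 148, 151, 151, 152, 151, 152, 152, 152, 152, 151, 151, 143, 72]
board diff px 541
```

Run:
```python
from h import *
im=cv2.imread('pics/s12.png');h=cv2.cvtColor(im,cv2.COLOR_BGR2HSV);c=cam('side')
P=[[x,y,.024] for x in np.arange(.42,.73,.004) for y in np.arange(-.50,-.285,.004)]
uv=proj(c,P).round().astype(int);S=np.array([h[r,q,1] for q,r in uv]);Q=np.array(P)[S<70]
x=Q[(Q[:,0]<.64)];print(len(x),x.min(0),x.max(0),x.mean(0))
y=Q[Q[:,0]>=.64];print("peeler-ish",len(y),y.mean(0) if len(y) else "")
# bystanders: start vs end in side/scene views
for n in("side",):
    a=cv2.imread('pics/side0.png');d=(np.abs(a.astype(int)-im).max(2)>60)
    for k,(x0,x1,y0,y1) in dict(peeler=(368,408,270,325),lemon=(343,362,180,200),mug=(294,325,138,170),garlic=(320,337,184,200)).items():print(k,d[y0:y1,x0:x1].sum())
```

```text
660 [ 0.528 -0.492  0.024] [ 0.6   -0.296  0.024] [ 0.56337576 -0.40024848  0.024     ]
peeler-ish 63 [ 0.71314286 -0.41974603  0.024     ]
peeler 0
lemon 0
mug 48
garlic 0
```

```bash
python3 -c "
from h import *
print(ctrl.sign_off())"
```

```text
the job is handed in; nothing more can be done
None
```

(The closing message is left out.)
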